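# Load the battery cradle and snap its vent cover on

### The arm

A 6-joint arm with a two-finger parallel gripper is mounted at the origin on a cart in front of the work surface, level with it; the furniture and walls round the work are solid. World frame = base frame: x ahead of the robot, y to its left, z up, the work surface at z = 0. Lengths are in m, angles in rad, forces in N, time in s.
With the tool pointing down it reaches from about 0.4 to 0.925 m from the base axis. Payload 3.4 kg.
Tool frame: the origin (TCP) lies at the very end of the fingers, on their centre line; the grasp point (between the pads) lies 19 mm behind it; x points along the fingers, y is the direction in which the jaws open and shut, and the axes are right-handed (so a half turn about x gives the same grasp; the last joint's range is limited). The gripper opens to 85 mm and grips with 20 to 120 N. Pads are 22 mm wide; open, the fingers measure 114 mm over their backs; the gripper's body (76 mm by 85 mm) begins 54 mm behind the grasp point. The pads swing forward as they close: fully open they stand 13 mm farther back than shut.
Start: joints at [-1.393, 0.307, 1.506, -0, 1.328, -0.073], TCP at [0.143, -0.557, 0.231] pointing down, gripper open.
Joint ranges: [-3.12, 3.12], [-1.05, 2.28], [0.14, 2.33], [-1.42, 4.57], [0.1, 2.73], [-2.68, 2.68]. Speed limits (rad/s): [2.57, 2.57, 3.14, 3.14, 3.14, 3.14].

### API

Orientations are given as a 3x3 rotation matrix whose columns are the frame's x, y, z axes.
In Python, from plant import sensors, vision, hand_in gives the robot as it stands.
- The arm moves only by the tool move_arm, never from a script. Its argument "series" is a list of rows, each a list of 7 numbers: the turn, a rotation vector about the tool's x, y, z in degrees, then the shift along the tool's x, y, z in mm, then the closure, from -1 (fully open) to 1 (shut), so that 0 is half open. In form: [[rx, ry, rz, tx, ty, tz, jaw], ...]. A call has 1 to 8 rows; each row is the pose to reach, as a shift and turn from the pose commanded when the call began, along the tool's axes at that moment; what a row does not reach only later rows make up. A row lasts 1/12 s, in which the tool goes at most 41.7 mm and 7.16 degrees, less where a joint would pass 70% of its speed; a pose out of reach is approached as far as the arm can. A call with a gripper value outside its range is refused whole. The fingers move at their own pace and stop on an object; "newtons" is the grip in N (left out, the last holds). Time passes only in rows, so rows that repeat a pose let the fingers close. It gives the time, the measured TCP pose, the force and the opening at its end, in the units of the state.
- sensors.get_state(): the state, without advancing time (a new reading comes with each control period).
- vision.camera(name): name is "side" or "top"; returns (picture, depth): 420x560x3 uint8, red, green, blue; 420x560 float32, m along the optical axis (not along the pixel's ray), 0 where there is no reading.
- vision.camera_model(name): a dict with "fx", "fy", "cx", "cy" (pixels), "cam_to_world" (4x4, takes a point from camera to world coordinates). Camera axes: x right, y down, z forward; pixel columns grow to the right and rows downward; lengths in m; the calibration is good to about 2 mm. A picture is of the moment at which its call begins. camera_model takes no time and is no camera call.
- hand_in(): hands the job in, once; it reports no verdict.
Trained networks look in the newest picture that a camera, given by its name, has taken for a name from the list of things; names that differ only in an ending like _2 or _b are one class to them, and where a whole thing is asked for, a point or a joint stands for the part that bears it (a point fixed in the world has none). Each returns a list of dicts, best first, with "p" (0 to 1); they miss things now and then, are a little off and sometimes report something else, mostly with a low value. They report only what shows in the picture. A call takes as long as a camera call.
- vision.search_frame(label, camera): "bbox" ([centre column, centre row, width, height] in pixels, round what is visible of it).
- vision.outline_of(label, camera): "region" (420x560 bool, what is visible of it) and "bbox" ([centre column, centre row, width, height] in pixels, round what is visible of it).
- vision.mark_of(label, camera): "location" ([row, column] in pixels: a listed point, or the origin of a listed thing).
The state is a dict: "time_s": time; "qpos": joint angles; "joint_velocities": joint speeds; "effort": joint torques, N m; "tcp_pos": TCP position; "tool_rot": TCP orientation; "force": force on the tool from outside, world axes, zero at the start; "moment": the same for the moment, N m; "width": finger opening in m.
Only numpy, scipy, OpenCV 4.12 (cv2) and the standard library are available. Lean on these libraries where they do the work, as an engineer would, in place of code of your own. Each camera call takes 0.05 s, during which the arm holds its last target. There are 200 camera calls.

### The job

Load every blue battery module on the table into the charging cradle: set each upright on the floor of a free bay at the near-wall end and slide it away from that wall, along the bay and under the rail lips, fully home until the sprung detent holds it. Then fit the white vent cover: with the cover tilted, hook its orange tabs into the slot on top of the near wall, then pivot the far edge down until the orange catch snaps over it and it lies flat. Leave the other things on the table where they are.

Things in the scene. Friction and masses are not known exactly. Their poses are not given: they have to be found in the camera images.
- cradle: grey charging cradle, fixed, 136 (x) x 176 (y) x 76 mm high, open at its y ends. Origin on the table under the middle of the bays; x points from the near wall (x -66 to -52) to the far block (x +50 to +70; its face is the end stop of the bays), z up. Floor top z 4. Near wall's top (sill) and far block's top at z 56; on the block the catch housing, x +62 to +70, y +-32, top z 76
- bay0 (a point): centre of a fully home module in the bay at cradle y -54 mm (cradle x +17.5, z 28); axes as the cradle. Bays are alike: from cradle x -52 to +21 open above (set the module down here with its centre at x -15, free by 5 mm either way), from x +21 to +50 a channel 42 mm wide with tapered mouth between 15 mm high rails; no walls between the bays but these rails
- bay1 (a point): the same in the middle bay, cradle y 0. The rails' lips overhang the channel to hold the foot down: 3.5 mm thick, underside at cradle z 11.5, top at z 15, 32 mm free between them; the module's foot slides under them
- bay2 (a point): the same in the bay at cradle y +54 mm
- module0_center (a point): centre (24 mm above the underside) of a blue battery module, 64 (x) x 38 (y) x 48 (z) mm, 0.2 kg; may be absent. Grey foot 64 x 38 mm, 6 mm high, and on it a body 60 x 24 mm, gripped across the 24 mm. Long axis x, z up; same either way round (two cross grooves under the foot)
- module1_center (a point): centre (24 mm above the underside) of a blue battery module, 64 (x) x 38 (y) x 48 (z) mm, 0.2 kg; may be absent. Grey foot 64 x 38 mm, 6 mm high, and on it a body 60 x 24 mm, gripped across the 24 mm. Long axis x, z up; same either way round (two cross grooves under the foot)
- module2_center (a point): centre (24 mm above the underside) of a blue battery module, 64 (x) x 38 (y) x 48 (z) mm, 0.2 kg; may be absent. Grey foot 64 x 38 mm, 6 mm high, and on it a body 60 x 24 mm, gripped across the 24 mm. Long axis x, z up; same either way round (two cross grooves under the foot)
- cover_grip (a point): centre of the black grip rib on the white vent cover, which lies flat on the table: rib 12 (x) x 70 (y) x 32 (z) mm, standing on the plate. Plate 109 (x) x 168 (y) x 5 mm, 0.16 kg, from x -65 to +44 mm of this point, its underside 21 mm below this point; x points from the tabs to the far edge, z up
- cover_lip (a point): middle of the line joining the outer ends of the two orange tabs, at the underside (x -76, z -21 mm from cover_grip); tabs 11 mm long, 36 wide, 5 thick, centred 50 mm either side; axes as cover_grip. With the cover shut it lies at cradle x about -62, y 0, z 56, the underside resting on sill and far block
- cover_far (a point): middle of the cover's far edge at the underside (120 mm from cover_lip along x); axes as cover_grip
- cover: the white vent cover, origin at the underside of the plate's centre
- slot (a point): middle of the mouth of the slot for the tabs, on the sill of the near wall (cradle x -55, z 56); axes as the cradle. The slot is open toward +x, 8 mm deep (its back at cradle x -63), 12 mm high (its roof an aluminium bar, top at cradle z 72), its ends at cradle y +-75
- catch_point (a point): tip of the orange sprung catch when it is out (cradle x +54.5, z 63.6): it overhangs the far edge of the shut cover by 3.5 mm, 50 mm wide in y; its upper side is a ramp. The cover's edge coming down pushes it back, then it springs over the edge; about 5 to 15 N down on the far part of the cover
- catch (a joint): travel of the catch in m: 0 out, grows to 0.008 as it is pushed back along cradle +x; spring 1.4 N at 0, 350 N/m
- detent0 (a joint): travel in m of the sprung detent in the floor of bay0 (cradle x +29.5): 0 up (3 mm over the floor), 0.003 pressed down by the foot; it springs up into a groove of the foot when the module is home; sliding over it takes about 5 to 15 N
- detent1 (a joint): travel in m of the sprung detent in the floor of bay1 (cradle x +29.5): 0 up (3 mm over the floor), 0.003 pressed down by the foot; it springs up into a groove of the foot when the module is home; sliding over it takes about 5 to 15 N
- detent2 (a joint): travel in m of the sprung detent in the floor of bay2 (cradle x +29.5): 0 up (3 mm over the floor), 0.003 pressed down by the foot; it springs up into a groove of the foot when the module is home; sliding over it takes about 5 to 15 N
- module0: the blue battery module (origin at its underside); may be absent
- module1: the blue battery module (origin at its underside); may be absent
- module2: the blue battery module (origin at its underside); may be absent
- driver_cross: bystander: screwdriver with red handle, 167 mm
- marker_black: bystander: black marker pen, 135 mm
- screw_tin: bystander: round tin, 64 mm wide, 25 high
- cutter: bystander: yellow knife, 148 mm

How it is judged:
By the outcome, as a careful person would: the job done as asked, in the order asked, and still so for the second after the job is handed in, with the robot touching nothing.
Of module0, module1, module2 only 2 to 3 are there at a start; the rules pass over those that are not, and their reading is None.
At some moment in a run one of cover may be knocked a few centimetres aside while the robot is not near it.
Once in a run the grip may slacken for a moment while it holds something.
It also fails if it takes over 210 s, if anything falls off the work surface, if the arm or the gripper's body presses on something with over 40 N, if the wrist force passes 120 N, or if a joint passes its speed limit or range.

## Working session

There is one attempt and no reset: what is moved stays moved. The work goes in short steps, Python scripts to look and compute and a tool call to move; the robot and the scene stay as the last step left them, time stands still between calls to the robot, and variables do not carry over. Pictures are saved under pics/ and viewed, about 12 in all and at most 16, crops included, and the job is handed in when it is done.

Besides the shell and the picture viewer there is one more tool, called after "Call:" as a command line: name --pt "numbers of a row" for each row, then --argument value for the rest. move_arm: Moves the arm, as the interface text tells. Its arguments: {"type":"object","properties":{"series":{"type":"array","items":{"type":"array","items":{"type":"number"}}},"newtons":{"type":"number"}},"required":["series"]}

```bash
ls; mkdir -p pics; cat > h.py <<'E'
import numpy as np, cv2
from plant import sensors, vision
def snap(n,f=None):
    p,d=vision.camera(n)
    if f: cv2.imwrite('pics/'+f,p[:,:,::-1])
    return p,d
def px2w(n,r,c,d):
    m=vision.camera_model(n); v=np.array([(c-m['cx'])/m['fx']*d,(r-m['cy'])/m['fy']*d,d,1]); return (m['cam_to_world']@v)[:3]
def cloud(n,d):
    m=vision.camera_model(n); r,c=np.indices(d.shape)
    P=np.stack([(c-m['cx'])/m['fx']*d,(r-m['cy'])/m['fy']*d,d,np.ones_like(d)],-1)
    return (P@m['cam_to_world'].T)[...,:3]
E
python3 - <<'E'
from h import *
np.set_printoptions(precision=4,suppress=True)
s=sensors.get_state(); print(s)
D={}
for n in('top','side'):
    p,d=snap(n,n+'0.png'); D[n]=d; np.save(n+'0.npy',d)
    print(n,vision.camera_model(n)['cam_to_world'],vision.camera_model(n)['fx'])
C=cloud('top',D['top'])
for l in ['cradle','bay0','bay1','bay2','module0_center','cover_grip','cover_lip','cover_far','slot','catch_point']:
    for x in vision.mark_of(l,'top')[:4]:
        r,c=x['location'];i,j=int(round(r)),int(round(c))
        print(l,round(x['p'],2),(round(r),round(c)),C[min(i,419),min(j,559)] )
E
```

```text
pics
{'time_s': 0.0, 'qpos': array([-1.3935,  0.3076,  1.5077,  0.    ,  1.3284, -0.0735]), 'joint_velocities': array([ 0.0001, -0.0004,  0.0015,  0.0006, -0.0008, -0.0004]), 'effort': array([  0.0015, -45.7547, -25.1916,  -0.0003,   0.0133,   0.    ]), 'tcp_pos': array([ 0.1426, -0.5563,  0.2304]), 'tool_rot': array([[-0.0003,  0.2482, -0.9687],
       [ 0.002 , -0.9687, -0.2482],
       [-1.    , -0.002 , -0.0002]]), 'force': array([-0.2937,  0.0103,  0.4264]), 'moment': array([-0.0192,  0.0069, -0.0097]), 'width': 0.08549708943615933}
top [[ 0.0085 -0.9937  0.1117  0.3796]
 [-0.9999 -0.0078  0.007   0.0692]
 [-0.0061 -0.1117 -0.9937  1.3183]
 [ 0.      0.      0.      1.    ]] 544.0626090677172
side [[-0.9989  0.0377 -0.0292  0.5674]
 [ 0.0401  0.3316 -0.9426  1.2714]
 [-0.0258 -0.9427 -0.3327  0.5098]
 [ 0.      0.      0.      1.    ]] 470.86654507919303
cradle 0.95 (186, 267) [0.5906 0.1287 0.0076]
cradle 0.38 (179, 289) [0.4394 0.0708 0.9759]
bay0 0.85 (177, 244) [0.6127 0.1853 0.0063]
bay0 0.75 (182, 291) [0.4392 0.0695 0.9657]
bay0 0.64 (178, 270) [0.4416 0.0833 0.9665]
bay1 0.85 (177, 244) [0.6127 0.1853 0.0063]
bay1 0.75 (182, 291) [0.4392 0.0695 0.9657]
bay1 0.64 (178, 270) [0.4416 0.0833 0.9665]
bay2 0.85 (177, 244) [0.6127 0.1853 0.0063]
bay2 0.75 (182, 291) [0.4392 0.0695 0.9657]
bay2 0.64 (178, 270) [0.4416 0.0833 0.9665]
module0_center 0.81 (218, 181) [0.5066 0.3281 0.0478]
cover_grip 0.94 (230, 390) [ 0.4829 -0.1636  0.0397]
cover_lip 0.77 (262, 400) [ 0.4089 -0.1938  0.0008]
cover_far 0.97 (209, 388) [ 0.537  -0.166   0.0035]
cover_far 0.74 (184, 291) [0.439  0.0695 0.9585]
slot 0.79 (208, 266) [0.5284 0.1273 0.076 ]
slot 0.74 (183, 187) [0.5902 0.3167 0.046 ]
catch_point 0.67 (163, 271) [0.4482 0.0821 0.9829]
```

View pics/top0.png

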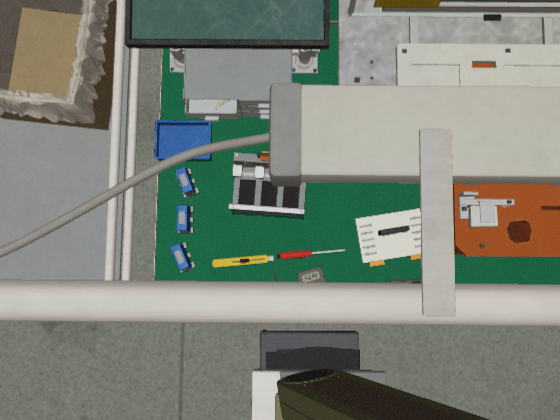

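View pics/side0.png

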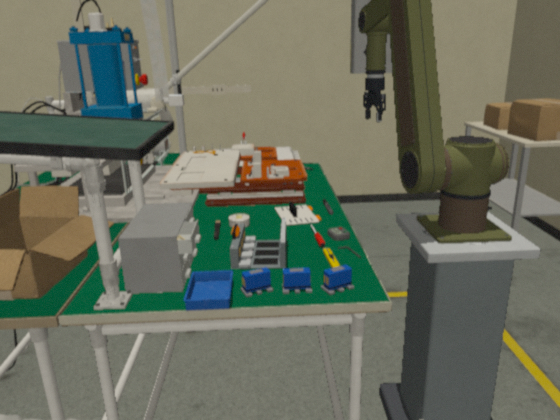

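The top view shows three blue modules at (186,182), (184,219) and (181,257). The cradle is at about (268,185) with its near wall facing the robot, and the bays are empty. The cover is at (393,235) with its tabs toward the robot. In the side view the modules are upright. Next I'll fit the poses from depth and check the heights of the overhead parts.

```bash
python3 - <<'E'
from h import *
np.set_printoptions(precision=4,suppress=True)
A=cv2.imread('pics/top0.png'); C=cloud('top',np.load('top0.npy')); B=cv2.imread('pics/side0.png'); S=cloud('side',np.load('side0.npy'))
for r,c in [(300,100),(300,250),(300,450),(145,230),(180,140),(210,50),(140,400),(250,437),(100,120),(25,225),(85,235),(140,185)]: print('ov',(r,c),C[r,c])
hsv=cv2.cvtColor(A,cv2.COLOR_BGR2HSV)
for r,c in [(182,186),(219,184),(257,181)]:
    w=(slice(r-16,r+17),slice(c-16,c+17)); P=C[w].reshape(-1,3)
    Q=P[(P[:,2]>.04)&(P[:,2]<.056)]; R=cv2.minAreaRect((Q[:,:2]*1000).astype(np.float32)); print('mod',len(Q),R,Q.mean(0))
    F=P[(P[:,2]>.004)&(P[:,2]<.056)]; print('  all',cv2.minAreaRect((F[:,:2]*1000).astype(np.float32)))
# cradle: bar top
for n,X in(('top',C),('side',S)):
    P=X.reshape(-1,3); m=(abs(P[:,0]-.59)<.12)&(abs(P[:,1]-.128)<.11)
    for lo,hi in((.067,.08),(.05,.064),(.002,.02)):
        Q=P[m&(P[:,2]>lo)&(P[:,2]<hi)]; 
        if len(Q)>8: print(n,lo,len(Q),cv2.minAreaRect((Q[:,:2]*1000).astype(np.float32)),Q.mean(0), Q[:,2].std())
    m=(abs(P[:,0]-.48)<.1)&(abs(P[:,1]+.17)<.12)
    for lo,hi in((.028,.045),(.003,.012)):
        Q=P[m&(P[:,2]>lo)&(P[:,2]<hi)]
        if len(Q)>8: print('cover',n,lo,len(Q),cv2.minAreaRect((Q[:,:2]*1000).astype(np.float32)),Q.mean(0))
a=cv2.resize(A[130:280,150:330],None,fx=4,fy=4,interpolation=cv2.INTER_CUBIC)
cv2.imwrite('pics/c1.png',a)
b=cv2.resize(B[195:300,180:360],None,fx=4.4,fy=4.4,interpolation=cv2.INTER_CUBIC); cv2.imwrite('pics/c2.png',b)
E
```

```text
ov (300, 100) [0.3615 0.1914 0.966 ]
ov (300, 250) [0.3623 0.0953 0.9643]
ov (300, 450) [ 0.3644 -0.0269  0.9858]
ov (145, 230) [0.4602 0.1084 0.9801]
ov (180, 140) [0.4359 0.1625 0.9879]
ov (210, 50) [ 0.5696  0.8224 -0.3645]
ov (140, 400) [0.4635 0.0012 0.983 ]
ov (250, 437) [ 0.3945 -0.0197  0.986 ]
ov (100, 120) [ 0.8762  0.5696 -0.2145]
ov (25, 225) [0.843  0.1966 0.3407]
ov (85, 235) [0.7998 0.198  0.134 ]
ov (140, 185) [ 0.7064  0.3344 -0.0028]
mod 266 ((597.4848022460938, 324.197021484375), (60.8285026550293, 24.87432861328125), 20.954833984375) [0.5965 0.3235 0.0485]
  all ((599.3399658203125, 327.08087158203125), (79.75951385498047, 78.78752136230469), 1.8140183687210083)
mod 271 ((506.587158203125, 325.4858093261719), (57.4641227722168, 24.633636474609375), 1.1264904737472534) [0.5067 0.3256 0.0488]
  all ((508.45849609375, 329.60552978515625), (78.23808288574219, 78.8720703125), 0.7784563302993774)
mod 277 ((415.483642578125, 329.1369934082031), (60.011253356933594, 24.569698333740234), 23.882158279418945) [0.4155 0.3285 0.0486]
  all ((416.51947021484375, 333.96405029296
[... 927 characters left out ...]
88720703125), 86.21231079101562) [0.5758 0.1347 0.0722] 0.002255848510391649
side 0.05 233 ((589.0662841796875, 126.15769958496094), (179.37503051757812, 136.09097290039062), 86.43699645996094) [0.6195 0.1522 0.0561] 0.002608235343677475
side 0.002 1240 ((592.3624877929688, 132.37513732910156), (235.48764038085938, 211.0696258544922), 0.986316442489624) [0.5911 0.1391 0.0068] 0.004470018352890855
cover side 0.028 44 ((483.2937316894531, -172.53770446777344), (13.581478118896484, 73.44659423828125), 7.921428680419922) [ 0.4835 -0.1666  0.0347]
cover side 0.003 522 ((453.66461181640625, -166.89053344726562), (144.28045654296875, 231.91094970703125), 9.499119758605957) [ 0.4672 -0.1651  0.0052]
```

View pics/c1.png

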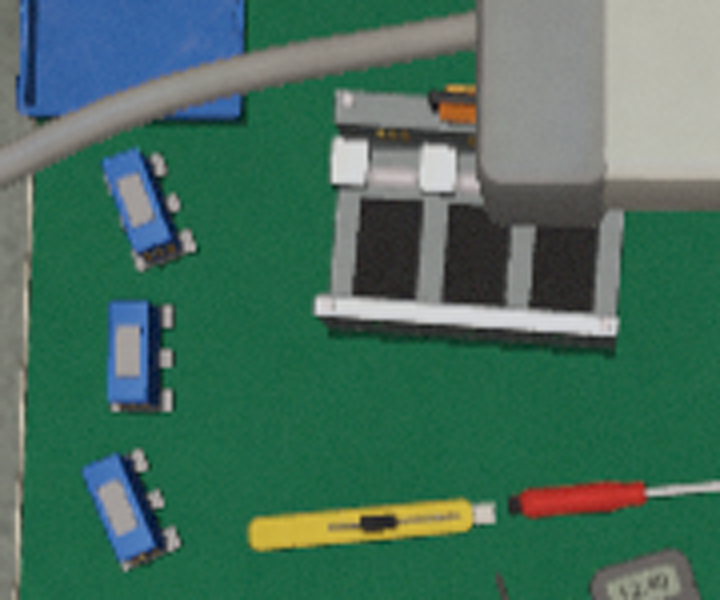

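View pics/c2.png

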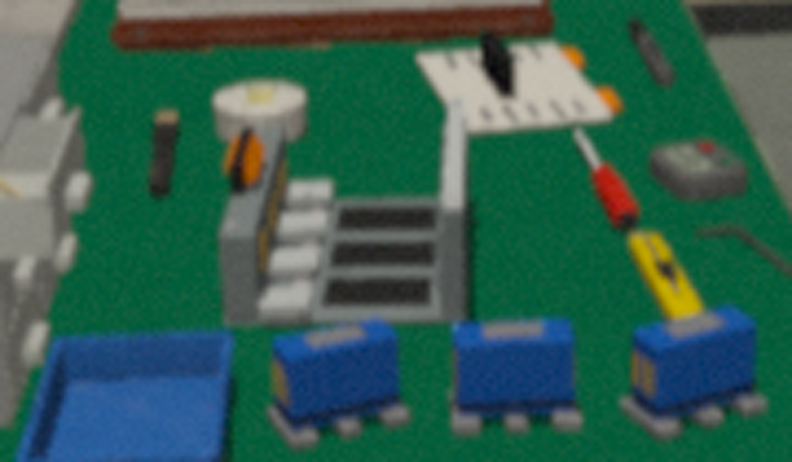

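Overhead parts are at z≈0.96, so working height is clear. The measured poses are:

| Item | Centre (mm) | Yaw |
|---|---|---|
| Cradle | (588, 124) | -3.7° |
| Module 0 | (597, 324) | 21° |
| Module 1 | (507, 325.5) | 1° |
| Module 2 | (415.5, 329) | 24° |
| Cover rib | (483, -174) | 9.5° |

The first move goes to a waypoint.

```bash
cat >> h.py <<'E'
from scipy.spatial.transform import Rotation as Ro
def Rd(psi,tilt=0):
    s,c=np.sin(np.radians(psi)),np.cos(np.radians(psi))
    return np.array([[0,s,-c],[0,-c,-s],[-1,0,0.]])@Ro.from_euler('z',tilt,degrees=True).as_matrix()
def go(pos,psi,tilt=0,frm=None):
    "row from frm (pos_m,psi,tilt; default measured) to target, TCP pos in mm"
    s=sensors.get_state(); R,p=s['tool_rot'],s['tcp_pos']*1000
    if frm is not None: p,R=np.array(frm[0],float),Rd(*frm[1:])
    rv=Ro.from_matrix(R.T@Rd(psi,tilt)).as_rotvec(degrees=True)
    print('row',np.round(rv,2),np.round(R.T@(np.array(pos)-p),1))
CR=np.array([588.,124.]);CY=-3.7
def cr(x,y,z):
    c,s=np.cos(np.radians(CY)),np.sin(np.radians(CY)); return [CR[0]+c*x-s*y,CR[1]+s*x+c*y,z]
E
python3 - <<'E'
from h import *
V=[450,-200,220]
go(V,14); M=[415.5,329,150]; go(M,24,frm=(V,14)); go([415.5,329,16],24,frm=(M,24))
E
```

```text
row [ 0.37 -0.   -0.  ] [  11.3 -269.6 -386.3]
row [-10.   0.   0.] [  70.  -521.6  -94.5]
row [0. 0. 0.] [134.   0.   0.]
```

Call:
move_arm --pt "0 0 0 10 -135 -193 -1" --pt "0 0 0 10 -270 -386 -1" --pt "0 0 0 10 -270 -386 -1" --pt "0 0 0 10 -270 -386 -1" --pt "0 0 0 10 -270 -386 -1" --pt "0 0 0 10 -270 -386 -1" --pt "0 0 0 10 -270 -386 -1" --pt "0 0 0 10 -270 -386 -1"

```text
time_s: 1.27
tcp_pos: [0.3608, -0.3026, 0.2242]
tool_rot: [[0.001, 0.248, -0.969], [-0.001, -0.969, -0.248], [-1.0, 0.001, -0.0]]
force: [0.5, -1.2, 0.2]
width: 0.0855
```

Call:
move_arm --pt "0 0 0 20 -223 -149 -1" --pt "0 0 0 20 -223 -149 -1" --pt "0 0 0 20 -223 -149 -1" --pt "0 0 0 20 -223 -149 -1" --pt "0 0 0 20 -223 -149 -1" --pt "0 0 0 20 -223 -149 -1" --pt "0 0 0 20 -223 -149 -1" --pt "0 0 0 20 -223 -149 -1"

```text
time_s: 1.93
tcp_pos: [0.4497, -0.0476, 0.2039]
tool_rot: [[0.001, 0.253, -0.968], [0.002, -0.968, -0.253], [-1.0, -0.001, -0.001]]
force: [-0.4, -0.4, 0.5]
width: 0.0855
```

```bash
python3 - <<'E'
from h import *
go([415.5,329,120],24); print(sensors.get_state()['tcp_pos'])
E
```

```text
row [-9.35 -0.07  0.08] [  84.5 -372.9  -62. ]
[ 0.44974449 -0.04755483  0.20387086]
```

Call:
move_arm --pt "-9.4 0 0 84 -373 -62 -1" --pt "-9.4 0 0 84 -373 -62 -1" --pt "-9.4 0 0 84 -373 -62 -1" --pt "-9.4 0 0 84 -373 -62 -1" --pt "-9.4 0 0 84 -373 -62 -1" --pt "-9.4 0 0 84 -373 -62 -1" --pt "-9.4 0 0 84 -373 -62 -1" --pt "-9.4 0 0 84 -373 -62 -1"

```text
time_s: 2.6
tcp_pos: [0.421, 0.2739, 0.1316]
tool_rot: [[0.001, 0.403, -0.915], [-0.0, -0.915, -0.403], [-1.0, 0.001, -0.001]]
force: [0.5, -0.2, 0.1]
width: 0.0855
```

```bash
python3 - <<'E'
from h import *
go([415.5,329,120],24);go([415.5,329,16],24); print(sensors.get_state()['tcp_pos'])
E
```

```text
row [-0.26 -0.04 -0.04] [ 11.5 -52.6 -17.1]
row [-0.26 -0.04 -0.04] [115.5 -52.7 -17. ]
[0.42100287 0.27393882 0.13155297]
```

Call:
move_arm --pt "0 0 0 20 -53 -17 -1" --pt "0 0 0 20 -53 -17 -1" --pt "0 0 0 60 -53 -17 -1" --pt "0 0 0 100 -53 -17 -1" --pt "0 0 0 115 -53 -17 -1" --pt "0 0 0 115 -53 -17 -1"

```text
time_s: 3.1
tcp_pos: [0.4127, 0.3258, 0.013]
tool_rot: [[-0.007, 0.403, -0.915], [-0.005, -0.915, -0.403], [-1.0, 0.002, 0.008]]
force: [0.0, -0.8, -0.0]
width: 0.0856
```

Call:
move_arm --newtons 60 --pt "0 0 0 0 0 0 1" --pt "0 0 0 0 0 0 1" --pt "0 0 0 0 0 0 1" --pt "0 0 0 0 0 0 1" --pt "0 0 0 0 0 0 1" --pt "0 0 0 0 0 0 1"

```text
time_s: 3.6
tcp_pos: [0.4161, 0.3289, 0.0183]
tool_rot: [[0.003, 0.403, -0.915], [0.002, -0.915, -0.403], [-1.0, -0.0, -0.003]]
force: [-0.5, -1.2, 6.5]
width: 0.0234
```

```bash
python3 - <<'E'
from h import *
snap('side','side1.png'); s=sensors.get_state(); p=s['tcp_pos']*1000; print(p,s['width'],s['force'])
go([p[0],p[1],130],24)
B=(p[0],p[1],130)
V=cr(-15,54,130); print(V); go(V,CY,frm=(B,24))
E
python3 -c "
import cv2;a=cv2.imread('pics/side1.png')[190:320,180:380];cv2.imwrite('pics/c3.png',cv2.resize(a,None,fx=4,fy=4,interpolation=2))"
```

```text
[416.12167107 328.88664089  18.25377776] 0.02336602275265873 [0.60290307 0.02648536 6.27808633]
row [-0.23 -0.18  0.02] [-111.7   -0.    -0.4]
[np.float64(576.5160103715771), np.float64(178.85542801049203), 130]
row [27.7  0.   0. ] [  0.  202.3 -85.5]
```

View pics/c3.png

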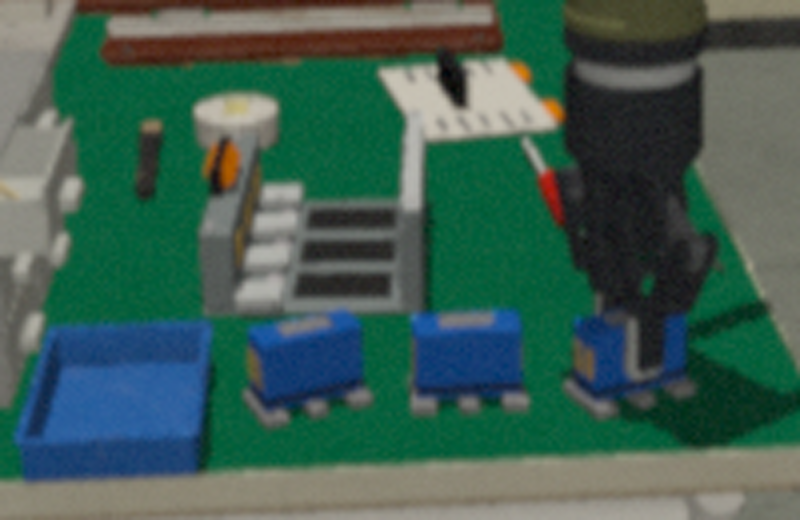

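Call:
move_arm --newtons 80 --pt "0 0 0 -40 0 0 1" --pt "0 0 0 -80 0 0 1" --pt "0 0 0 -112 0 0 1" --pt "0 0 0 -112 0 0 1" --pt "0 0 0 -112 0 0 1"

```text
time_s: 4.07
tcp_pos: [0.4164, 0.3293, 0.1313]
tool_rot: [[0.005, 0.403, -0.915], [0.003, -0.915, -0.403], [-1.0, -0.001, -0.006]]
force: [-0.5, 0.1, -1.8]
width: 0.0227
```

Call:
move_arm --pt "27.7 0 0 0 202.3 -85.5 1" --pt "27.7 0 0 0 202.3 -85.5 1" --pt "27.7 0 0 0 202.3 -85.5 1" --pt "27.7 0 0 0 202.3 -85.5 1" --pt "27.7 0 0 0 202.3 -85.5 1" --pt "27.7 0 0 0 202.3 -85.5 1" --pt "27.7 0 0 0 202.3 -85.5 1" --pt "27.7 0 0 0 202.3 -85.5 1"

```text
time_s: 4.73
tcp_pos: [0.5734, 0.1767, 0.1266]
tool_rot: [[-0.004, -0.071, -0.997], [-0.0, -0.998, 0.071], [-1.0, 0.001, 0.004]]
force: [-0.2, 1.4, -2.6]
width: 0.0227
```

```bash
python3 - <<'E'
from h import *
p,d=snap('side','side2.png'); s=sensors.get_state(); print(s['tcp_pos'],s['width'],s['force'])
go(cr(-15,54,130),CY); go(cr(-15,54,40),CY)
C=cloud('side',d); h=cv2.cvtColor(p,cv2.COLOR_RGB2HSV)
P=C[(h[...,0]>100)&(h[...,0]<125)&(h[...,1]>150)&(C[...,2]>.09)&(C[...,2]<.2)&(C[...,1]<.24)]
print(len(P),P.min(0),P.max(0))
E
```

```text
[0.57270095 0.17751253 0.12688936] 0.022576709739454495 [-0.07720578  0.22730838 -2.00243798]
row [-0.27  0.26 -0.04] [-3.1 -1.6 -3.7]
row [-0.27  0.26 -0.04] [86.9 -1.7 -4.1]
240 [0.54364677 0.17062881 0.11513707] [0.60290248 0.1946635  0.15783905]
```

Call:
move_arm --pt "-0.3 0.3 0 30 -1.7 -4 1" --pt "-0.3 0.3 0 60 -1.7 -4 1" --pt "-0.3 0.3 0 85 -1.7 -4 1" --pt "-0.3 0.3 0 85 -1.7 -4 1" --pt "-0.3 0.3 0 85 -1.7 -4 1"

```text
time_s: 5.2
tcp_pos: [0.5757, 0.1799, 0.0421]
tool_rot: [[-0.001, -0.061, -0.998], [-0.001, -0.998, 0.061], [-1.0, 0.001, 0.0]]
force: [0.5, -0.0, -1.7]
width: 0.0231
```

```bash
python3 - <<'E'
from h import *
p,d=snap('side','side3.png'); s=sensors.get_state(); print(s['tcp_pos'],s['width'],s['force'])
go(cr(-15,54,22),CY)
a=p[210:280,215:315][:,:,::-1]; cv2.imwrite('pics/c4.png',cv2.resize(a,None,fx=7,fy=7,interpolation=2))
E
```

```text
[0.57766585 0.18009776 0.04371621] 0.022920169049825908 [ 0.09717063 -0.30305981 -1.24846607]
row [ 0.17 -0.21 -0.01] [21.7  1.3  1.2]
```

View pics/c4.png

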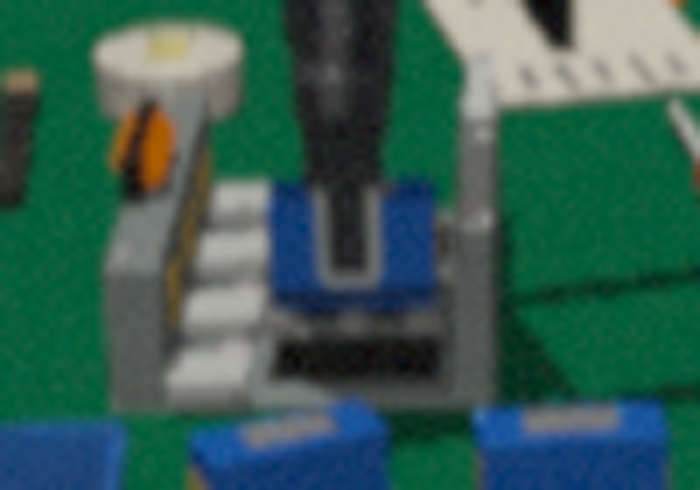

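Call:
move_arm --pt "0 0 0 10 1.3 1 1" --pt "0 0 0 16 1.3 1 1" --pt "0 0 0 20 1.3 1 1" --pt "0 0 0 22 1.3 1 1" --pt "0 0 0 22 1.3 1 1" --pt "0 0 0 22 1.3 1 1"

```text
time_s: 5.75
tcp_pos: [0.578, 0.1779, 0.0223]
tool_rot: [[0.005, -0.064, -0.998], [-0.0, -0.998, 0.064], [-1.0, -0.0, -0.005]]
force: [-1.7, -0.2, 2.9]
width: 0.0228
```

```bash
python3 - <<'E'
from h import *
p,d=snap('side','side4.png'); s=sensors.get_state(); print(s['tcp_pos'],s['width'],s['force'])
go(cr(-15,54,22),CY);go(cr(17.5,54,22),CY)
p,d=snap('top','top4.png')
h=cv2.cvtColor(p,cv2.COLOR_RGB2HSV)
a=p[130:220,215:330][:,:,::-1]; b=cv2.imread('pics/side4.png')[210:280,215:315]
cv2.imwrite('pics/c5.png',np.hstack([cv2.resize(a,(400,313),interpolation=2),cv2.resize(b,(400,313),interpolation=2)]))
E
```

```text
[0.57793975 0.17788124 0.02232899] 0.02282141511836594 [-1.74433022  0.54661461  3.47242883]
row [ 0.06 -0.31  0.02] [ 0.3 -0.9  1.5]
row [ 0.06 -0.31  0.02] [  0.5  -0.9 -31. ]
```

View pics/c5.png

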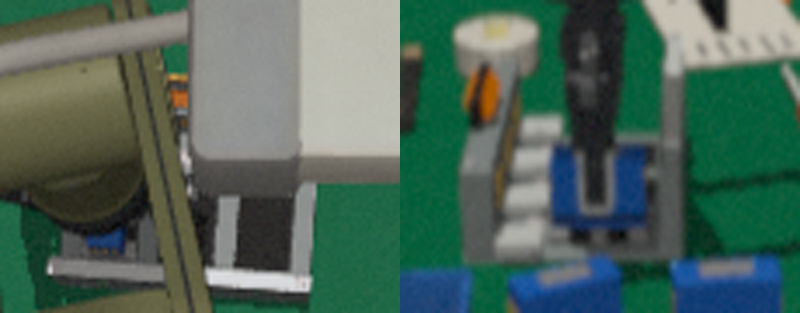

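Call:
move_arm --pt "0 0 0 0 -0.5 -4 1" --pt "0 0 0 0 -0.5 -8 1" --pt "0 0 0 0 -0.5 -12 1" --pt "0 0 0 0 -0.5 -15 1" --pt "0 0 0 0 -0.5 -18 1" --pt "0 0 0 0 -0.5 -18 1"

```text
time_s: 6.35
tcp_pos: [0.5832, 0.1774, 0.0228]
tool_rot: [[-0.018, -0.064, -0.998], [-0.001, -0.998, 0.064], [-1.0, 0.002, 0.017]]
force: [-27.4, 3.3, 31.1]
width: 0.0231
```

```bash
python3 - <<'E'
from h import *
s=sensors.get_state(); print(s['tcp_pos'],s['width'],s['force'],s['moment'])
go(cr(17.5,54,22),CY)
E
```

```text
[0.58321077 0.17741858 0.0228001 ] 0.023075317889094057 [-27.4168918    3.29677173  31.10027253] [0.59091123 4.20715501 0.07676539]
row [ 0.01  1.   -0.12] [  0.3  -1.  -25.7]
```

Call:
move_arm --pt "0 0 0 0 0 12 1" --pt "0 0 0 0 0 16 1" --pt "0 0 0 0 0 16 1" --pt "0 0 0 0 0 16 -1" --pt "0 0 0 0 0 16 -1" --pt "0 0 0 0 0 16 -1" --pt "0 0 0 0 0 16 -1" --pt "0 0 0 0 0 16 -1"

```text
time_s: 7.02
tcp_pos: [0.5805, 0.1781, 0.0213]
tool_rot: [[0.005, -0.064, -0.998], [-0.0, -0.998, 0.064], [-1.0, 0.0, -0.005]]
force: [-0.8, 0.5, 0.5]
width: 0.0816
```

Call:
move_arm --pt "0 0 0 -40 0 0 -1" --pt "0 0 0 -80 0 0 -1" --pt "0 0 0 -120 0 0 -1" --pt "0 0 0 -130 40 40 -1" --pt "0 0 0 -130 -40 80 -1" --pt "0 0 0 -130 -80 120 -1" --pt "0 0 0 -130 -120 150 -1" --pt "0 0 0 -130 -150 150 -1"

```text
time_s: 7.68
tcp_pos: [0.4574, 0.2906, 0.1509]
tool_rot: [[0.004, -0.066, -0.998], [-0.001, -0.998, 0.066], [-1.0, 0.001, -0.004]]
force: [0.8, 0.4, 0.8]
width: 0.0855
```

```bash
python3 - <<'E'
from h import *
p,d=snap('top','top5.png'); np.save('top5.npy',d); s=sensors.get_state(); print(s['tcp_pos'],s['width'],s['force'])
a=p[140:225,220:320][:,:,::-1]; cv2.imwrite('pics/c6.png',cv2.resize(a,None,fx=7,fy=7,interpolation=2))
E
```

```text
[0.45482418 0.29855932 0.15105986] 0.08579277562892847 [-1.32583779  4.47336741  0.60015544]
```

View pics/c6.png

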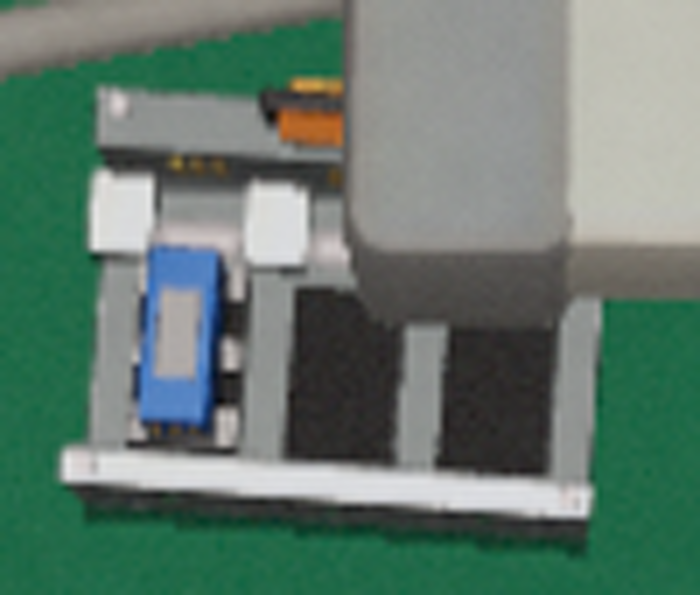

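```bash
python3 - <<'E'
from h import *
np.set_printoptions(precision=1,suppress=True)
m=vision.camera_model('top'); T=m['cam_to_world']
def ray(r,c,z):
    v=T[:3,:3]@np.array([(c-m['cx'])/m['fx'],(r-m['cy'])/m['fy'],1]); o=T[:3,3]; return (o+v*(z-o[2])/v[2])*1000
f=lambda x,y,z: ray(140+(y-3)/7,220+(x-3)/7,z)
p=cv2.imread('pics/top5.png'); g=cv2.cvtColor(p,cv2.COLOR_BGR2GRAY)
print('lip in',f(155,215,.015),f(247,215,.015)); print('lip outer',f(90,215,.015),f(310,225,.015))
print('bar ends',f(62,465,.072),f(592,500,.072))
C=cloud('top',np.load('top5.npy')); P=C[155:205,235:258].reshape(-1,3); Q=P[(P[:,2]>.044)&(P[:,2]<.06)]
print(Q[:,2].mean(),cv2.minAreaRect((Q[:,:2]*1000).astype(np.float32)))
h=cv2.cvtColor(p,cv2.COLOR_BGR2HSV)
print('edges',[f(x,y,.052) for x,y in((152,248),(225,252),(140,418),(212,426))])
P=C[130:230,200:330].reshape(-1,3)*1000
# bar & block in cradle frame
c,s=np.cos(np.radians(CY)),np.sin(np.radians(CY)); L=(P[:,:2]-CR)@np.array([[c,-s],[s,c]])
b=(P[:,2]>69)&(P[:,2]<75)&(L[:,0]<-40)&(L[:,0]>-75)
print('bar x',np.percentile(L[b,0],[2,50,98]),'y',np.percentile(L[b,1],[.5,99.5])); k=np.polyfit(P[b,1],P[b,0],1); print('yaw',-np.degrees(np.arctan(k[0])))
b=(P[:,2]>12)&(P[:,2]<18)&(abs(L[:,0]-36)<16); y=L[b,1]; print(np.histogram(y,np.arange(15,95,3)))
for x in (25,35,45):
  b2=b&(abs(L[:,0]-x)<3); print(x,np.sort(L[b2,1]))
E
```

```text
lip in [627.7 190.4  15. ] [627.9 158.4  15. ]
lip outer [627.5 213.   15. ] [624.5 136.5  15. ]
bar ends [532.9 214.3  72. ] [522.6  39.4  72. ]
0.053726780645091406 ((598.328369140625, 176.4299774169922), (117.59552764892578, 52.25182342529297), 0.7980040311813354)
edges [array([609.3, 187.8,  52. ]), array([608.1, 163.1,  52. ]), array([551.4, 190.8,  52. ]), array([548.9, 166.6,  52. ])]
bar x [-66.8 -61.4 -56. ] y [-88.3  85.3]
yaw -3.5758853385829448
(array([ 8, 11, 13,  8, 11, 12, 12,  5,  0,  1,  1,  0,  1,  1,  2,  4,  1,
        1,  9,  7,  8, 11, 11, 11, 12,  3]), array([15, 18, 21, 24, 27, 30, 33, 36, 39, 42, 45, 48, 51, 54, 57, 60, 63,
       66, 69, 72, 75, 78, 81, 84, 87, 90, 93]))
25 [ 9.  15.9 16.1 16.2 18.4 18.5 20.7 20.9 21.1 23.2 23.6 25.7 26.  28.2
 28.4 30.6 32.9 33.1 35.5 35.6 60.2 60.4 62.7 69.5 69.8 72.2 74.5 74.6
 76.7 79.4 79.5 79.7 81.5 81.7 84.1 84.6 86.6 86.7 89.  89.7]
35 [16.9 19.2 19.4 21.7 21.7 24.2 26.6 26.7 31.5 31.7 33.8 33.9 36.5 72.6
 73.1 75.5 77.7 78.1 80.1 80.4 80.5 82.5 82.5 85.1 85.1 85.5 87.4 87.6
 87.8 89.8 90. ]
45 [15.5 17.8 20.2 22.3 22.7 24.8 27.5 29.8 29.9 32.2 34.6 34.8 36.8 37.2
 71.1 71.4 78.7 78.8 81.  81.2 81.6 83.8 84.1 85.9 86.3 88.2 88.4 88.5
 91.2 91.4]
```

```bash
python3 - <<'E'
from h import *
go([580.3,177.8,140],-3.5); go([580.3,177.8,23],-3.5)
print(sensors.get_state()['tcp_pos'],sensors.get_state()['force'])
E
```

```text
row [-0.07 -0.14  0.34] [  10.7  112.8 -132.7]
row [-0.07 -0.14  0.34] [ 127.7  113.5 -132.4]
[0.45482418 0.29855932 0.15105986] [-1.32583779  4.47336741  0.60015544]
```

Call:
move_arm --pt "0 0 0 10 37 -44 -0.5" --pt "0 0 0 10 75 -88 -0.5" --pt "0 0 0 10 113 -132 -0.5" --pt "0 0 0 10 113 -132.5 -0.5" --pt "0 0 0 50 113 -132.5 -0.5" --pt "0 0 0 90 113 -132.5 -0.5" --pt "0 0 0 120 113 -132.5 -0.5" --pt "0 0 0 120 113 -132.5 -0.5"

```text
time_s: 8.4
tcp_pos: [0.5805, 0.1679, 0.025]
tool_rot: [[-0.007, -0.065, -0.998], [-0.003, -0.998, 0.065], [-1.0, 0.003, 0.007]]
force: [-1.4, 0.8, -0.0]
width: 0.0642
```

```bash
python3 - <<'E'
from h import *
go([580.3,177.8,23],-3.5)
print(sensors.get_state()['tcp_pos'],sensors.get_state()['force'])
E
```

```text
row [-0.2   0.39 -0.2 ] [ 2.  -9.8  0.9]
[0.58054572 0.16792082 0.02499002] [-1.43234346  0.79070388 -0.0432717 ]
```

Call:
move_arm --pt "0 0 0 0 0 0 -0.5" --pt "0 0 0 0 0 0 -0.5" --pt "0 0 0 0 0 0 -0.5"

```text
time_s: 8.65
tcp_pos: [0.5872, 0.1706, 0.0338]
tool_rot: [[0.01, -0.063, -0.998], [0.001, -0.998, 0.063], [-1.0, -0.001, -0.01]]
force: [-0.3, 0.2, -0.2]
width: 0.0641
```

```bash
python3 - <<'E'
from h import *
go([580.3,177.8,23],-3.5)
print(sensors.get_state()['tcp_pos'],sensors.get_state()['force'])
E
```

```text
row [-0.1  -0.55  0.07] [10.7 -6.7  7.4]
[0.58718686 0.17061905 0.03379018] [-0.33047028  0.24521747 -0.23560124]
```

Call:
move_arm --pt "0 0 0 10 -6.7 7.4 -0.5" --pt "0 0 0 10 -6.7 7.4 -0.5" --pt "0 0 0 10 -6.7 7.4 -0.5" --pt "0 0 0 10 -6.7 7.4 -0.5" --pt "0 0 0 10 -6.7 7.4 -0.5" --pt "0 0 0 10 -6.7 7.4 -0.5"

```text
time_s: 9.15
tcp_pos: [0.579, 0.1771, 0.0222]
tool_rot: [[0.007, -0.063, -0.998], [-0.0, -0.998, 0.063], [-1.0, -0.0, -0.007]]
force: [-0.3, -1.0, 0.4]
width: 0.0639
```

```bash
python3 - <<'E'
from h import *
go([580.3,177.8,23],-3.5)
print(sensors.get_state()['tcp_pos'],sensors.get_state()['force'])
E
```

```text
row [-0.13 -0.39  0.02] [-0.7 -0.8 -1.2]
[0.5790283  0.17710482 0.02224457] [-0.31868363 -0.99934257  0.40689247]
```

Call:
move_arm --newtons 80 --pt "0 -0.4 0 -0.5 -0.5 -1 -0.5" --pt "0 -0.4 0 -0.5 -0.5 -1 1" --pt "0 -0.4 0 -0.5 -0.5 -1 1" --pt "0 -0.4 0 -0.5 -0.5 -1 1" --pt "0 -0.4 0 -0.5 -0.5 -1 1" --pt "0 -0.4 0 -0.5 -0.5 -1 1"

```text
time_s: 9.65
tcp_pos: [0.5795, 0.1775, 0.022]
tool_rot: [[-0.001, -0.063, -0.998], [0.0, -0.998, 0.063], [-1.0, -0.0, 0.001]]
force: [0.3, 0.1, 1.5]
width: 0.0229
```

Call:
move_arm --pt "0 0 0 0 0 -3 1" --pt "0 0 0 -1 0 -6 1" --pt "0 0 0 -1 0 -8 1" --pt "0 0 0 -1 0 -8 1"

```text
time_s: 9.98
tcp_pos: [0.5859, 0.1768, 0.0222]
tool_rot: [[-0.005, -0.063, -0.998], [-0.0, -0.998, 0.063], [-1.0, 0.001, 0.005]]
force: [-3.8, 0.8, 0.8]
width: 0.0226
```

Call:
move_arm --pt "0 0 0 -1 0 -3 1" --pt "0 0 0 -2 0 -6 1" --pt "0 0 0 -3 0 -8 1" --pt "0 0 0 -3 0 -8 1"

```text
time_s: 10.32
tcp_pos: [0.5923, 0.1763, 0.0239]
tool_rot: [[-0.009, -0.064, -0.998], [-0.001, -0.998, 0.064], [-1.0, 0.001, 0.009]]
force: [-6.0, 0.9, -7.0]
width: 0.0229
```

Call:
move_arm --pt "0 0 0 0.5 0 -3 1" --pt "0 0 0 0.5 0 -6 1" --pt "0 0 0 0.5 0 -9 1" --pt "0 0 0 0.5 0 -12 1" --pt "0 0 0 0.5 0 -12 1"

```text
time_s: 10.73
tcp_pos: [0.6064, 0.1754, 0.0238]
tool_rot: [[-0.005, -0.064, -0.998], [-0.001, -0.998, 0.064], [-1.0, 0.001, 0.005]]
force: [-2.8, -0.3, -9.7]
width: 0.0231
```

Call:
move_arm --pt "0 0 0 1 0 -3 1" --pt "0 0 0 1 0 -5 1" --pt "0 0 0 1 0 -7 1" --pt "0 0 0 1 0 -9 1" --pt "0 0 0 1 0 -9 1"

```text
time_s: 11.15
tcp_pos: [0.6092, 0.1753, 0.0238]
tool_rot: [[-0.015, -0.064, -0.998], [-0.0, -0.998, 0.064], [-1.0, 0.001, 0.015]]
force: [-16.2, 1.7, 4.0]
width: 0.0229
```

Call:
move_arm --pt "0 0 0 -1 0 -3 1" --pt "0 0 0 -2 0 -6 1" --pt "0 0 0 -2 0 -6 1"

```text
time_s: 11.4
tcp_pos: [0.6094, 0.1752, 0.0241]
tool_rot: [[-0.026, -0.064, -0.998], [-0.0, -0.998, 0.064], [-1.0, 0.002, 0.026]]
force: [-24.0, 6.0, 4.0]
width: 0.0229
```

```bash
python3 - <<'E'
from h import *
s=sensors.get_state(); print(s['tcp_pos'],s['force'])
p,d=snap('side','side6.png'); 
b=p[210:280,215:315][:,:,::-1]; cv2.imwrite('pics/c7.png',cv2.resize(b,None,fx=7,fy=7,interpolation=2))
E
```

```text
[0.6094028  0.17520807 0.0241231 ] [-24.03382979   5.97222595   4.00888634]
```

View pics/c7.png

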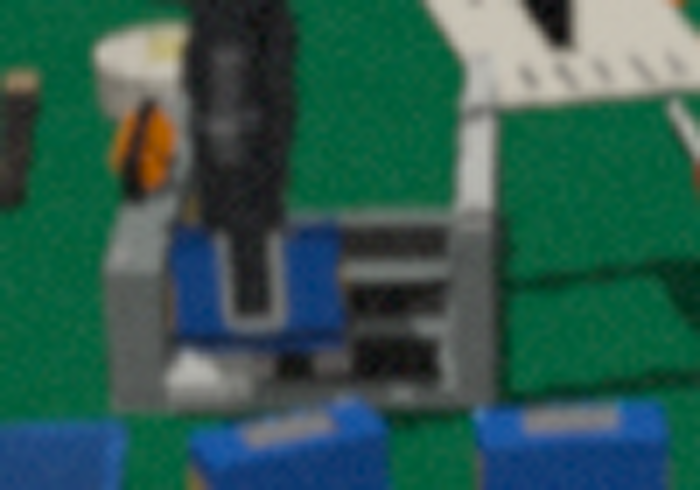

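Call:
move_arm --pt "0 0 0 1 0 6 1" --pt "0 0 0 2 0 11 1" --pt "0 0 0 2 0 11 1" --pt "0 0 0 2 0 11 0" --pt "0 0 0 2 0 11 0" --pt "0 0 0 2 0 11 0" --pt "0 0 0 2 0 11 0"

```text
time_s: 12.03
tcp_pos: [0.6143, 0.1758, 0.0258]
tool_rot: [[0.004, -0.064, -0.998], [0.001, -0.998, 0.064], [-1.0, -0.001, -0.004]]
force: [-0.3, 0.3, 0.3]
width: 0.0427
```

Call:
move_arm --pt "0 0 0 -40 0 0 0" --pt "0 0 0 -80 0 0 0" --pt "0 0 0 -120 0 0 0" --pt "0 0 0 -120 0 0 -1" --pt "0 0 0 -120 0 0 -1" --pt "0 0 0 -120 0 0 -1"

```text
time_s: 12.53
tcp_pos: [0.6122, 0.1755, 0.1452]
tool_rot: [[0.001, -0.064, -0.998], [0.001, -0.998, 0.064], [-1.0, -0.001, -0.001]]
force: [0.1, 0.0, -0.1]
width: 0.0774
```

```bash
python3 - <<'E'
from h import *
s=sensors.get_state(); print(s['tcp_pos'],s['force'])
go([506.5,325.5,140],1.1)
E
```

```text
[0.61220532 0.17545931 0.145246  ] [ 0.13133324  0.00877346 -0.11935807]
row [-4.74 -0.04  0.03] [   5.2 -143.   115. ]
```

Call:
move_arm --pt "-4.7 0 0 5 -143 115 -1" --pt "-4.7 0 0 5 -143 115 -1" --pt "-4.7 0 0 5 -143 115 -1" --pt "-4.7 0 0 5 -143 115 -1" --pt "-4.7 0 0 5 -143 115 -1" --pt "-4.7 0 0 5 -143 115 -1" --pt "-4.7 0 0 5 -143 115 -1" --pt "-4.7 0 0 5 -143 115 -1"

```text
time_s: 13.2
tcp_pos: [0.5058, 0.3247, 0.1384]
tool_rot: [[-0.003, 0.019, -1.0], [-0.002, -1.0, -0.019], [-1.0, 0.001, 0.003]]
force: [-0.3, 0.4, -1.0]
width: 0.0857
```

```bash
python3 - <<'E'
from h import *
p,d=snap('top','top7.png'); s=sensors.get_state(); print(s['tcp_pos'],s['force'])
go([506.5,325.5,17],1.1)
C=cloud('top',d); P=C[150:200,235:258].reshape(-1,3); Q=P[(P[:,2]>.046)&(P[:,2]<.06)&(P[:,0]<.643)]
print(cv2.minAreaRect((Q[:,:2]*1000).astype(np.float32)), cr(17.5,54,0))
E
```

```text
[0.50618701 0.32438117 0.13865306] [-0.53705603  0.18079131 -0.69405431]
row [-0.08  0.15 -0.06] [121.7  -1.2  -0.6]
((610.0901489257812, 177.15673828125), (52.318546295166016, 64.68681335449219), 89.59879302978516) [np.float64(608.9482679654228), np.float64(176.7581279922709), 0]
```

Call:
move_arm --newtons 80 --pt "0 0 0 40 -1 -0.5 -1" --pt "0 0 0 80 -1 -0.5 -1" --pt "0 0 0 110 -1 -0.5 -1" --pt "0 0 0 121 -1 -0.5 -1" --pt "0 0 0 121 -1 -0.5 -1" --pt "0 0 0 121 -1 -0.5 -1" --pt "0 0 0 121 -1 -0.5 1" --pt "0 0 0 121 -1 -0.5 1"

```text
time_s: 13.92
tcp_pos: [0.508, 0.3272, 0.0207]
tool_rot: [[0.002, 0.018, -1.0], [0.002, -1.0, -0.018], [-1.0, -0.002, -0.002]]
force: [0.3, -0.2, 0.6]
width: 0.0644
```

Call:
move_arm --pt "0 0 0 0 0 0 1" --pt "0 0 0 0 0 0 1" --pt "0 0 0 0 0 0 1" --pt "0 0 0 0 0 0 1" --pt "0 0 0 0 0 0 1"

```text
time_s: 14.33
tcp_pos: [0.5067, 0.327, 0.0198]
tool_rot: [[0.0, 0.019, -1.0], [0.001, -1.0, -0.019], [-1.0, -0.001, -0.0]]
force: [-0.6, -0.4, 6.4]
width: 0.0229
```

```bash
python3 - <<'E'
from h import *
s=sensors.get_state(); p=s['tcp_pos']*1000; print(p,s['force'],s['width'],s['tool_rot'][:,0])
B=[p[0],p[1],p[2]+115]; go(cr(-15,0,B[2]),CY,frm=(B,1.1))
E
```

```text
[506.69841649 326.98348958  19.83805446] [-0.64281186 -0.41400717  6.44470695] 0.022865454138649842 [ 2.77127799e-04  1.11578599e-03 -9.99999339e-01]
row [4.8 0.  0. ] [  0.  203.3 -62.4]
```

Call:
move_arm --pt "0 0 0 -40 0 0 1" --pt "0 0 0 -80 0 0 1" --pt "0 0 0 -115 0 0 1" --pt "0 0 0 -115 0 0 1" --pt "0 0 0 -115 0 0 1"

```text
time_s: 14.75
tcp_pos: [0.5077, 0.3275, 0.1362]
tool_rot: [[0.003, 0.019, -1.0], [0.003, -1.0, -0.019], [-1.0, -0.003, -0.003]]
force: [-1.0, 0.7, -3.0]
width: 0.0228
```

Call:
move_arm --pt "4.8 0 0 0 203.3 -62.4 1" --pt "4.8 0 0 0 203.3 -62.4 1" --pt "4.8 0 0 0 203.3 -62.4 1" --pt "4.8 0 0 0 203.3 -62.4 1" --pt "4.8 0 0 0 203.3 -62.4 1" --pt "4.8 0 0 0 203.3 -62.4 1" --pt "4.8 0 0 0 203.3 -62.4 1" --pt "4.8 0 0 0 203.3 -62.4 1"

```text
time_s: 15.42
tcp_pos: [0.5709, 0.124, 0.1316]
tool_rot: [[-0.006, -0.067, -0.998], [0.0, -0.998, 0.067], [-1.0, 0.0, 0.006]]
force: [-0.0, 0.7, -2.3]
width: 0.0228
```

Call:
move_arm --pt "4.8 0 0 0 0 0 1" --pt "0 0 0 0 0 0 1" --pt "0 0 0 0 0 0 1" --pt "0 0 0 0 0 0 1"

```text
time_s: 15.75
tcp_pos: [0.5712, 0.126, 0.1327]
tool_rot: [[-0.004, -0.064, -0.998], [0.0, -0.998, 0.064], [-1.0, -0.0, 0.004]]
force: [0.1, -0.5, -1.9]
width: 0.0229
```

```bash
python3 - <<'E'
from h import *
s=sensors.get_state(); p=s['tcp_pos']*1000; print(p,s['force'],s['width'])
go(cr(-15,-.5,40),CY)
E
```

```text
[571.19712954 125.98713199 132.68644164] [ 0.11646416 -0.53787825 -1.87339872] 0.022941675034971833
row [0.01 0.2  0.  ] [92.7  1.4 -2.2]
```

Call:
move_arm --pt "0 0.2 0 40 1.4 -2.2 1" --pt "0 0.2 0 75 1.4 -2.2 1" --pt "0 0.2 0 92 1.4 -2.2 1" --pt "0 0.2 0 92 1.4 -2.2 1" --pt "0 0.2 0 92 1.4 -2.2 1" --pt "0 0.2 0 92 1.4 -2.2 1"

```text
time_s: 16.25
tcp_pos: [0.5753, 0.1236, 0.0424]
tool_rot: [[0.004, -0.065, -0.998], [0.0, -0.998, 0.065], [-1.0, -0.0, -0.004]]
force: [0.0, -0.8, -1.5]
width: 0.0224
```

```bash
python3 - <<'E'
from h import *
s=sensors.get_state(); p=s['tcp_pos']*1000; print(p,s['force'],s['width'])
go(cr(-15,-.5,23.8),CY)
E
```

```text
[575.25501179 123.63592813  42.36044772] [ 0.04168183 -0.80450027 -1.486715  ] 0.022432280157249636
row [-0.02 -0.2   0.03] [18.6 -0.7  2.4]
```

Call:
move_arm --pt "0 -0.2 0 8 -0.7 2 1" --pt "0 -0.2 0 14 -0.7 2 1" --pt "0 -0.2 0 18 -0.7 2 1" --pt "0 -0.2 0 19 -0.7 2 1" --pt "0 -0.2 0 19 -0.7 2 1" --pt "0 -0.2 0 19 -0.7 2 1"

```text
time_s: 16.75
tcp_pos: [0.5727, 0.1239, 0.0238]
tool_rot: [[-0.0, -0.065, -0.998], [0.001, -0.998, 0.065], [-1.0, -0.001, 0.0]]
force: [-2.2, 0.9, 7.0]
width: 0.0228
```

Call:
move_arm --pt "0 0 0 0 0 -4 1" --pt "0 0 0 -1 0 -8 1" --pt "0 0 0 -1 0 -11 1" --pt "0 0 0 -1 0 -14 1" --pt "0 0 0 -1 0 -14 1"

```text
time_s: 17.17
tcp_pos: [0.5815, 0.123, 0.024]
tool_rot: [[-0.011, -0.066, -0.998], [0.0, -0.998, 0.066], [-1.0, 0.0, 0.011]]
force: [-12.4, 1.5, 14.5]
width: 0.0227
```

Call:
move_arm --pt "0 0 0 -2 0 -2 1" --pt "0 0 0 -4 0 -4 1" --pt "0 0 0 -5 0 -7 1" --pt "0 0 0 -6 0 -10 1" --pt "0 0 0 -6 0 -10 1"

```text
time_s: 17.58
tcp_pos: [0.5899, 0.1219, 0.026]
tool_rot: [[-0.015, -0.066, -0.998], [-0.001, -0.998, 0.066], [-1.0, 0.002, 0.015]]
force: [-7.4, 1.2, -9.0]
width: 0.0228
```

Call:
move_arm --pt "0 0 0 1 0 -3 1" --pt "0 0 0 2 0 -6 1" --pt "0 0 0 2 0 -9 1" --pt "0 0 0 2 0 -12 1" --pt "0 0 0 2 0 -15 1" --pt "0 0 0 2 0 -15 1"

```text
time_s: 18.08
tcp_pos: [0.6049, 0.1211, 0.0258]
tool_rot: [[-0.015, -0.065, -0.998], [-0.0, -0.998, 0.065], [-1.0, 0.001, 0.015]]
force: [-12.8, 2.1, -2.1]
width: 0.0225
```

Call:
move_arm --pt "0 0 0 0 0 -3 1" --pt "0 0 0 0 0 -6 1" --pt "0 0 0 0 0 -9 1" --pt "0 0 0 0 0 -9 1" --pt "0 0 0 0 0 -9 1"

```text
time_s: 18.5
tcp_pos: [0.6054, 0.1211, 0.0256]
tool_rot: [[-0.03, -0.065, -0.997], [-0.0, -0.998, 0.066], [-1.0, 0.002, 0.03]]
force: [-28.1, 4.1, 10.7]
width: 0.0224
```

Call:
move_arm --pt "0 0 0 1 0 8 1" --pt "0 0 0 1 0 15 1" --pt "0 0 0 1 0 15 1" --pt "0 0 0 1 0 15 0" --pt "0 0 0 1 0 15 0" --pt "0 0 0 1 0 15 0" --pt "0 0 0 1 0 15 0" --pt "0 0 0 -30 0 15 0"

```text
time_s: 19.17
tcp_pos: [0.6027, 0.121, 0.0534]
tool_rot: [[-0.01, -0.065, -0.998], [-0.001, -0.998, 0.065], [-1.0, 0.002, 0.01]]
force: [-1.5, -0.5, -0.4]
width: 0.0429
```

Call:
move_arm --pt "0 0 0 -40 0 0 0" --pt "0 0 0 -80 0 0 0" --pt "0 0 0 -90 0 0 0" --pt "0 0 0 -90 0 0 -1" --pt "0 0 0 -90 0 0 -1" --pt "0 0 0 -90 0 0 -1"

```text
time_s: 19.67
tcp_pos: [0.6047, 0.1214, 0.1462]
tool_rot: [[-0.004, -0.065, -0.998], [-0.0, -0.998, 0.065], [-1.0, 0.0, 0.004]]
force: [-0.2, 0.6, -1.6]
width: 0.0772
```

```bash
python3 - <<'E'
from h import *
s=sensors.get_state(); print(s['tcp_pos'],s['force'])
go([597.3,324,140],21)
E
```

```text
[0.60466671 0.12135729 0.14623394] [-0.16966207  0.60237949 -1.56093724]
row [-2.474e+01  2.000e-01  2.000e-02] [   6.2 -201.7   20.5]
```

Call:
move_arm --pt "-24.7 0 0 6 -201.7 20.5 -1" --pt "-24.7 0 0 6 -201.7 20.5 -1" --pt "-24.7 0 0 6 -201.7 20.5 -1" --pt "-24.7 0 0 6 -201.7 20.5 -1" --pt "-24.7 0 0 6 -201.7 20.5 -1" --pt "-24.7 0 0 6 -201.7 20.5 -1" --pt "-24.7 0 0 6 -201.7 20.5 -1" --pt "-24.7 0 0 6 -201.7 20.5 -1"

```text
time_s: 20.33
tcp_pos: [0.5969, 0.3234, 0.139]
tool_rot: [[-0.005, 0.359, -0.933], [-0.002, -0.933, -0.359], [-1.0, 0.0, 0.006]]
force: [0.7, -0.8, 0.0]
width: 0.0852
```

Call:
move_arm --pt "0 0 0 0 0 0 -1" --pt "0 0 0 0 0 0 -1" --pt "0 0 0 0 0 0 -1"

```text
time_s: 20.58
tcp_pos: [0.5984, 0.3225, 0.1412]
tool_rot: [[-0.002, 0.356, -0.934], [-0.0, -0.934, -0.356], [-1.0, -0.0, 0.002]]
force: [0.0, -0.2, -0.5]
width: 0.0851
```

```bash
python3 - <<'E'
from h import *
p,d=snap('top','top8.png');s=sensors.get_state(); print(s['tcp_pos'],s['force'])
go([597.3,324,18],21)
a=p[140:225,220:320][:,:,::-1]; b=p[190:290,330:450][:,:,::-1]
cv2.imwrite('pics/c8.png',np.hstack([cv2.resize(a,(400,340),interpolation=2),cv2.resize(b,(400,340),interpolation=2)]))
C=cloud('top',d); P=C[200:265,350:425].reshape(-1,3); Q=P[(P[:,2]>.030)&(P[:,2]<.044)]; print('rib',cv2.minAreaRect((Q[:,:2]*1000).astype(np.float32)))
E
```

```text
[0.59847042 0.32273342 0.14142605] [-0.48045562  0.18488626 -0.90176357]
row [-0.14  0.1   0.04] [123.4  -1.5   0.4]
rib ((483.26715087890625, -174.47337341308594), (11.950081825256348, 70.56842803955078), 9.5780668258667)
```

View pics/c8.png

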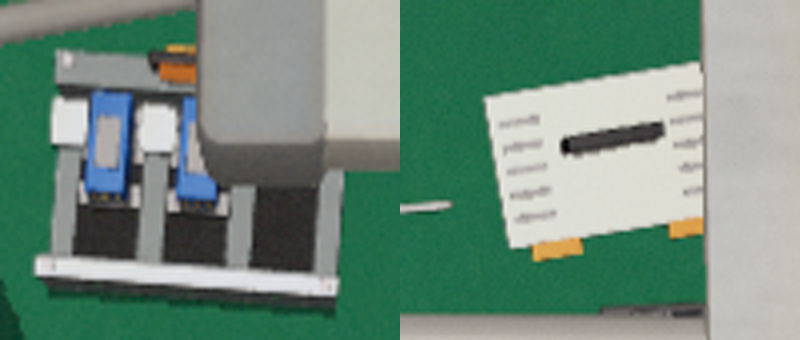

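Two modules are home in the left and middle bays, and the cover is unmoved. Now the third.

Call:
move_arm --pt "0 0 0 40 -1.5 0.4 -1" --pt "0 0 0 80 -1.5 0.4 -1" --pt "0 0 0 110 -1.5 0.4 -1" --pt "0 0 0 122 -1.5 0.4 -1" --pt "0 0 0 122 -1.5 0.4 -1" --pt "0 0 0 122 -1.5 0.4 -1" --pt "0 0 0 122 -1.5 0.4 1" --pt "0 0 0 122 -1.5 0.4 1"

```text
time_s: 21.3
tcp_pos: [0.5991, 0.3262, 0.0221]
tool_rot: [[0.003, 0.358, -0.934], [0.002, -0.934, -0.358], [-1.0, -0.001, -0.003]]
force: [0.9, 0.3, -0.5]
width: 0.0639
```

Call:
move_arm --pt "0 0 0 0 0 0 1" --pt "0 0 0 0 0 0 1" --pt "0 0 0 0 0 0 1" --pt "0 0 0 0 0 0 1" --pt "0 0 0 0 0 0 1"

```text
time_s: 21.72
tcp_pos: [0.5979, 0.3259, 0.0208]
tool_rot: [[0.0, 0.358, -0.934], [0.001, -0.934, -0.358], [-1.0, -0.001, -0.001]]
force: [0.4, -1.1, 6.2]
width: 0.023
```

```bash
python3 - <<'E'
from h import *
s=sensors.get_state(); p=s['tcp_pos']*1000; print(p,s['force'],s['width'],s['tool_rot'][:,0])
B=[p[0],p[1],p[2]+115]; go(cr(-15,-54.5,B[2]),CY,frm=(B,21))
E
```

```text
[597.92643862 325.8759808   20.76909275] [ 0.42768312 -1.14646289  6.20259198] 0.023031353768503494 [ 4.39242603e-04  1.14143877e-03 -9.99999252e-01]
row [24.7  0.   0. ] [  0.  228.2 118. ]
```

Call:
move_arm --pt "0 0 0 -40 0 0 1" --pt "0 0 0 -80 0 0 1" --pt "0 0 0 -115 0 0 1" --pt "0 0 0 -115 0 0 1" --pt "0 0 0 -115 0 0 1" --pt "0 0 0 -115 0 0 1"

```text
time_s: 22.22
tcp_pos: [0.5963, 0.3249, 0.1336]
tool_rot: [[-0.003, 0.358, -0.934], [-0.001, -0.934, -0.358], [-1.0, -0.001, 0.003]]
force: [0.2, -0.5, -2.4]
width: 0.0226
```

Call:
move_arm --pt "24.7 0 0 0 228.2 118 1" --pt "24.7 0 0 0 228.2 118 1" --pt "24.7 0 0 0 228.2 118 1" --pt "24.7 0 0 0 228.2 118 1" --pt "24.7 0 0 0 228.2 118 1" --pt "24.7 0 0 0 228.2 118 1" --pt "24.7 0 0 0 228.2 118 1" --pt "24.7 0 0 0 228.2 118 1"

```text
time_s: 22.88
tcp_pos: [0.5663, 0.0671, 0.132]
tool_rot: [[-0.008, -0.07, -0.998], [-0.001, -0.998, 0.07], [-1.0, 0.001, 0.007]]
force: [-0.1, 1.2, -1.9]
width: 0.0228
```

Call:
move_arm --pt "0 0 0 0 0 0 1" --pt "0 0 0 0 0 0 1" --pt "0 0 0 0 0 0 1" --pt "0 0 0 0 0 0 1"

```text
time_s: 23.22
tcp_pos: [0.5688, 0.0717, 0.134]
tool_rot: [[-0.002, -0.063, -0.998], [0.0, -0.998, 0.063], [-1.0, -0.0, 0.002]]
force: [-0.3, 0.3, -1.6]
width: 0.0228
```

```bash
python3 - <<'E'
from h import *
s=sensors.get_state(); p=s['tcp_pos']*1000; print(p,s['force'],s['width'])
go(cr(-15,-54.5,42),CY)
E
```

```text
[568.76822217  71.70068466 134.00209819] [-0.31468855  0.30898052 -1.62637407] 0.022798626964903656
row [0.09 0.13 0.02] [92.   1.1 -1. ]
```

Call:
move_arm --pt "0 0.1 0 40 1.1 -1 1" --pt "0 0.1 0 75 1.1 -1 1" --pt "0 0.1 0 92 1.1 -1 1" --pt "0 0.1 0 92 1.1 -1 1" --pt "0 0.1 0 92 1.1 -1 1" --pt "0 0.1 0 92 1.1 -1 1"

```text
time_s: 23.72
tcp_pos: [0.5708, 0.0697, 0.0434]
tool_rot: [[0.002, -0.064, -0.998], [0.0, -0.998, 0.064], [-1.0, -0.0, -0.002]]
force: [-0.4, 0.5, -0.5]
width: 0.0228
```

```bash
python3 - <<'E'
from h import *
s=sensors.get_state(); p=s['tcp_pos']*1000; print(p,s['force'],s['width'])
go(cr(-15,-54.5,24.8),CY)
E
```

```text
[570.84386761  69.6840593   43.41526371] [-0.44197028  0.47370912 -0.50536293] 0.022836865171744266
row [ 0.03 -0.12  0.02] [18.6 -0.8  1.4]
```

Call:
move_arm --pt "0 -0.1 0 8 -0.8 1 1" --pt "0 -0.1 0 14 -0.8 1 1" --pt "0 -0.1 0 18 -0.8 1 1" --pt "0 -0.1 0 18.5 -0.8 1 1" --pt "0 -0.1 0 18.5 -0.8 1 1" --pt "0 -0.1 0 18.5 -0.8 1 1"

```text
time_s: 24.22
tcp_pos: [0.5691, 0.0699, 0.0247]
tool_rot: [[-0.0, -0.065, -0.998], [0.0, -0.998, 0.065], [-1.0, -0.0, 0.0]]
force: [-1.4, 0.7, 5.6]
width: 0.0226
```

Call:
move_arm --pt "0 0 0 -1 0 -4 1" --pt "0 0 0 -2 0 -8 1" --pt "0 0 0 -3 0 -11 1" --pt "0 0 0 -4 0 -14 1" --pt "0 0 0 -4 0 -14 1"

```text
time_s: 24.63
tcp_pos: [0.5803, 0.0688, 0.0266]
tool_rot: [[-0.007, -0.065, -0.998], [0.0, -0.998, 0.065], [-1.0, 0.0, 0.007]]
force: [-3.8, -0.1, -3.7]
width: 0.0228
```

Call:
move_arm --pt "0 0 0 0 0 -3 1" --pt "0 0 0 -1 0 -6 1" --pt "0 0 0 -1 0 -9 1" --pt "0 0 0 -1 0 -12 1" --pt "0 0 0 -1 0 -12 1"

```text
time_s: 25.05
tcp_pos: [0.5911, 0.0681, 0.0267]
tool_rot: [[-0.01, -0.065, -0.998], [0.0, -0.998, 0.065], [-1.0, 0.001, 0.01]]
force: [-4.9, 0.3, -8.7]
width: 0.0226
```

Call:
move_arm --pt "0 0 0 0 0 -3 1" --pt "0 0 0 0 0 -6 1" --pt "0 0 0 0 0 -9 1" --pt "0 0 0 0 0 -12 1" --pt "0 0 0 0 0 -15 1" --pt "0 0 0 0 0 -15 1"

```text
time_s: 25.55
tcp_pos: [0.6031, 0.0673, 0.0267]
tool_rot: [[-0.015, -0.065, -0.998], [0.0, -0.998, 0.065], [-1.0, 0.001, 0.015]]
force: [-11.4, 0.9, -2.9]
width: 0.0228
```

Call:
move_arm --pt "0 0 0 0 0 -3 1" --pt "0 0 0 0 0 -6 1" --pt "0 0 0 0 0 -8 1" --pt "0 0 0 0 0 -8 1" --pt "0 0 0 0 0 -8 1"

```text
time_s: 25.97
tcp_pos: [0.6035, 0.0672, 0.0265]
tool_rot: [[-0.028, -0.065, -0.997], [0.001, -0.998, 0.065], [-1.0, 0.001, 0.028]]
force: [-23.8, 2.0, 9.1]
width: 0.0226
```

Call:
move_arm --pt "0 0 0 1 0 8 1" --pt "0 0 0 1 0 13 1" --pt "0 0 0 1 0 13 1" --pt "0 0 0 1 0 13 0" --pt "0 0 0 1 0 13 0" --pt "0 0 0 1 0 13 0" --pt "0 0 0 1 0 13 0" --pt "0 0 0 -30 0 13 0"

```text
time_s: 26.63
tcp_pos: [0.6018, 0.0672, 0.0549]
tool_rot: [[-0.01, -0.065, -0.998], [-0.0, -0.998, 0.065], [-1.0, 0.001, 0.01]]
force: [-1.0, 0.2, -0.4]
width: 0.043
```

Call:
move_arm --pt "0 0 0 -40 0 0 0" --pt "0 0 0 -80 0 0 0" --pt "0 0 0 -110 0 0 0" --pt "0 0 0 -110 0 0 -1" --pt "0 0 0 -110 0 0 -1" --pt "0 0 0 -110 0 0 -1"

```text
time_s: 27.13
tcp_pos: [0.6049, 0.0674, 0.1692]
tool_rot: [[-0.001, -0.065, -0.998], [0.0, -0.998, 0.065], [-1.0, -0.0, 0.001]]
force: [-0.1, 0.0, -0.8]
width: 0.0768
```

```bash
python3 - <<'E'
from h import *
p,d=snap('top','top9.png');s=sensors.get_state(); print(s['tcp_pos'],s['force'])
C=cloud('top',d); P=C[200:265,350:425].reshape(-1,3); Q=P[(P[:,2]>.030)&(P[:,2]<.044)]; print('rib',len(Q),cv2.minAreaRect((Q[:,:2]*1000).astype(np.float32)))
for l in('cover_grip','cover_lip','cover_far'):
    x=vision.mark_of(l,'top'); x and print(l,x[0],C[int(x[0]['location'][0]),int(x[0]['location'][1])])
go([420,-140,160],99.5)
E
```

```text
[0.60409558 0.06734936 0.1680604 ] [-0.17569507 -0.0163291   0.61186826]
rib 152 ((483.1950988769531, -174.53741455078125), (12.300054550170898, 69.9078369140625), 10.40137767791748)
cover_grip {'location': [227.7, 391.3], 'p': 0.89} [ 0.49291653 -0.17230928  0.00569905]
cover_lip {'location': [215.2, 388.8], 'p': 0.74} [ 0.52195285 -0.16527397  0.0065093 ]
cover_far {'location': [214.2, 391.4], 'p': 0.82} [ 0.52437588 -0.1724452   0.00714921]
row [-103.23    0.22    0.25] [  8.  218.9 169.8]
```

Call:
move_arm --pt "-57 0 0 20 249 105 -1" --pt "-57 0 0 20 249 105 -1" --pt "-57 0 0 20 249 105 -1" --pt "-57 0 0 20 249 105 -1" --pt "-57 0 0 20 249 105 -1" --pt "-57 0 0 20 249 105 -1" --pt "-57 0 0 20 249 105 -1" --pt "-57 0 0 20 249 105 -1"

```text
time_s: 28.0
tcp_pos: [0.4801, -0.1784, 0.1474]
tool_rot: [[-0.006, 0.771, -0.637], [-0.001, -0.637, -0.771], [-1.0, -0.004, 0.005]]
force: [0.2, 0.2, -0.7]
width: 0.0851
```

Call:
move_arm --pt "-46 0 0 0 0 0 -1" --pt "-46 0 0 0 0 0 -1" --pt "-46 0 0 0 0 0 -1" --pt "-46 0 0 0 0 0 -1" --pt "-46 0 0 0 0 0 -1" --pt "-46 0 0 0 0 0 -1" --pt "-46 0 0 0 0 0 -1" --pt "-46 0 0 0 0 0 -1"

```text
time_s: 28.67
tcp_pos: [0.4831, -0.174, 0.1479]
tool_rot: [[-0.004, 0.994, 0.112], [0.001, 0.112, -0.994], [-1.0, -0.004, -0.001]]
force: [-0.0, -0.2, -0.7]
width: 0.0853
```

Call:
move_arm --pt "0 0 0 0 0 0 -1" --pt "0 0 0 0 0 0 -1" --pt "0 0 0 0 0 0 -1"

```text
time_s: 28.92
tcp_pos: [0.4836, -0.1741, 0.1486]
tool_rot: [[-0.002, 0.994, 0.11], [0.0, 0.11, -0.994], [-1.0, -0.002, -0.001]]
force: [0.1, 0.5, 0.0]
width: 0.0855
```

```bash
python3 - <<'E'
from h import *
p,d=snap('side','side9.png');s=sensors.get_state(); print(s['tcp_pos'],s['force'],s['tool_rot'])
C=cloud('side',d); P=C.reshape(-1,3);m=(abs(P[:,0]-.48)<.1)&(abs(P[:,1]+.17)<.12)
Q=P[m&(P[:,2]>.028)&(P[:,2]<.045)]; print(len(Q),cv2.minAreaRect((Q[:,:2]*1000).astype(np.float32)))
go([483.3,-174.5,60],99.8);go([483.3,-174.5,12],99.8)
E
```

```text
[ 0.48365402 -0.17416474  0.14875719] [ 0.50206628  0.57703798 -0.50152778] [[-2.18183854e-03  9.93953828e-01  1.09777169e-01]
 [ 3.06617018e-04  1.09778090e-01 -9.93956074e-01]
 [-9.99997573e-01 -2.13499212e-03 -5.44281226e-04]]
44 ((483.07818603515625, -170.79649353027344), (13.325761795043945, 73.8327865600586), 10.933934211730957)
row [-3.5  -0.03  0.12] [88.8 -0.2  0.3]
row [-3.5  -0.03  0.12] [ 1.368e+02 -1.000e-01  4.000e-01]
```

Call:
move_arm --newtons 100 --pt "-3.4 0 0 40 0 0 -1" --pt "-3.4 0 0 80 0 0 -1" --pt "-3.4 0 0 115 0 0 -1" --pt "-3.4 0 0 136 0 0 -1" --pt "-3.4 0 0 137 0 0 -1" --pt "-3.4 0 0 137 0 0 -1" --pt "-3.4 0 0 137 0 0 -1"

```text
time_s: 29.55
tcp_pos: [0.4845, -0.1746, 0.0129]
tool_rot: [[-0.0, 0.986, 0.169], [-0.001, 0.169, -0.986], [-1.0, -0.0, 0.0]]
force: [0.2, 0.2, -0.2]
width: 0.0855
```

```bash
python3 - <<'E'
from h import *
s=sensors.get_state(); print(s['tcp_pos'],s['force'])
go([483.3,-174.5,10],99.7)
E
```

```text
[ 0.48448568 -0.17462079  0.01290575] [ 0.1790929   0.18229703 -0.17523373]
row [0.04 0.03 0.02] [ 2.9 -1.1 -0.3]
```

Call:
move_arm --pt "0 0 0 3 -1.1 0 0" --pt "0 0 0 3 -1.1 0 1" --pt "0 0 0 3 -1.1 0 1" --pt "0 0 0 3 -1.1 0 1" --pt "0 0 0 3 -1.1 0 1" --pt "0 0 0 3 -1.1 0 1" --pt "0 0 0 3 -1.1 0 1" --pt "0 0 0 3 -1.1 0 1"

```text
time_s: 30.22
tcp_pos: [0.4827, -0.1745, 0.0097]
tool_rot: [[-0.001, 0.986, 0.169], [-0.0, 0.169, -0.986], [-1.0, -0.001, 0.0]]
force: [-1.2, 0.6, 5.5]
width: 0.01
```

```bash
python3 - <<'E'
from h import *
s=sensors.get_state(); print(s['tcp_pos'],s['force'],s['width'],s['tool_rot'])
p,d=snap('top','top10.png')
a=p[190:290,330:450][:,:,::-1]
C=cloud('top',d)
P=C[200:275,345:425].reshape(-1,3); print('plate z',np.median(P[(P[:,2]>-.01)&(P[:,2]<.02),2]))
E
```

```text
[ 0.48270237 -0.17447279  0.00970296] [-1.20813172  0.60637243  5.50837552] 0.010014336561748351 [[-8.87328813e-04  9.85579316e-01  1.69211773e-01]
 [-1.92616927e-04  1.69211668e-01 -9.85579715e-01]
 [-9.99999588e-01 -9.07126331e-04  3.96928704e-05]]
plate z 0.003193442976254568
```

```bash
cat >> h.py <<'E'
OFF=np.array([9.7,-76,0])
def tcp_for_lip(x,z,tilt,y=0): return np.array(cr(x,y,z))-Rd(CY+90,tilt)@OFF
def lip_now():
    s=sensors.get_state(); L=s['tcp_pos']*1000+s['tool_rot']@OFF
    c,si=np.cos(np.radians(CY)),np.sin(np.radians(CY)); d=L[:2]-CR
    X=s['tool_rot'][:,1]; print('lip cradle',np.round([c*d[0]+si*d[1],-si*d[0]+c*d[1],L[2]],1),'tilt',np.degrees(np.arcsin(X[2])).round(2),'yaw',np.degrees(np.arctan2(X[1],X[0])).round(2),'F',s['force'].round(1),'w',s['width'].round(4))
E
python3 - <<'E'
from h import *
B=[482.7,-174.5,150]; A=tcp_for_lip(-38,110,14); print(A)
go(A,CY+90,14,frm=(B,99.7,0))
E
```

```text
[621.32622315 121.84488982 137.79793261]
row [13.33 -1.64 13.94] [  12.2  186.6 -268.8]
```

Call:
move_arm --newtons 120 --pt "0 0 0 -10 0 0 1" --pt "0 0 0 -30 0 0 1" --pt "0 0 0 -60 0 0 1" --pt "0 0 0 -95 0 0 1" --pt "0 0 0 -130 0 0 1" --pt "0 0 0 -140 0 0 1" --pt "0 0 0 -140 0 0 1"

```text
time_s: 30.85
tcp_pos: [0.4849, -0.1754, 0.1527]
tool_rot: [[0.005, 0.986, 0.169], [-0.003, 0.169, -0.986], [-1.0, 0.005, 0.004]]
force: [0.8, -0.8, -1.5]
width: 0.0099
```

Call:
move_arm --pt "13.3 -1.6 13.9 0 187 -269 1" --pt "13.3 -1.6 13.9 0 187 -269 1" --pt "13.3 -1.6 13.9 0 187 -269 1" --pt "13.3 -1.6 13.9 0 187 -269 1" --pt "13.3 -1.6 13.9 0 187 -269 1" --pt "13.3 -1.6 13.9 0 187 -269 1" --pt "13.3 -1.6 13.9 0 187 -269 1" --pt "13.3 -1.6 13.9 0 187 -269 1"

```text
time_s: 31.52
tcp_pos: [0.6204, 0.1248, 0.1463]
tool_rot: [[0.235, 0.97, -0.062], [-0.015, -0.06, -0.998], [-0.972, 0.236, 0.0]]
force: [0.9, -0.5, -1.8]
width: 0.0102
```

Call:
move_arm --pt "0 0 0 0 0 0 1" --pt "0 0 0 0 0 0 1" --pt "0 0 0 0 0 0 1" --pt "0 0 0 0 0 0 1"

```text
time_s: 31.85
tcp_pos: [0.6194, 0.1212, 0.147]
tool_rot: [[0.235, 0.97, -0.064], [-0.016, -0.062, -0.998], [-0.972, 0.236, 0.001]]
force: [0.1, -0.3, -1.6]
width: 0.0097
```

```bash
python3 - <<'E'
from h import *
lip_now()
go(tcp_for_lip(-38,85,14),CY+90,14)
p,d=snap('side','side11.png'); p2,d2=snap('top','top11.png')
a=p[150:280,170:350][:,:,::-1]; b=p2[110:240,200:380][:,:,::-1]
cv2.imwrite('pics/c9.png',np.hstack([cv2.resize(a,(400,289),interpolation=2),cv2.resize(b,(400,289),interpolation=2)]))
E
```

```text
Traceback (most recent call last):
  File "h.py", line 31, in lip_now
    X=s['tool_rot'][:,1]; print('lip cradle',np.round([c*d[0]+si*d[1],-si*d[0]+c*d[1],L[2]],1),'tilt',np.degrees(np.arcsin(X[2])).round(2),'yaw',np.degrees(np.arctan2(X[1],X[0])).round(2),'F',s['force'].round(1),'w',s['width'].round(4))
                                                                                                                                                                                                                        ^^^^^^^^^^^^^^^^
AttributeError: 'float' object has no attribute 'round'
```

```bash
sed -i "s/s\['width'\].round(4)/round(s['width'],4)/" h.py; python3 - <<'E'
from h import *
lip_now()
go(tcp_for_lip(-38,85,14),CY+90,14)
p,d=snap('side','side11.png'); p2,d2=snap('top','top11.png')
a=p[150:280,170:350][:,:,::-1]; b=p2[110:240,200:380][:,:,::-1]
cv2.imwrite('pics/c9.png',np.hstack([cv2.resize(a,(400,289),interpolation=2),cv2.resize(b,(400,289),interpolation=2)]))
C=cloud('side',d).reshape(-1,3); m=(abs(C[:,0]-.6)<.1)&(C[:,1]<.25)&(C[:,1]>.02)&(C[:,2]>.09)&(C[:,2]<.2)
E
```

```text
lip cradle [-40.   -0.8 119.6] tilt 13.63 yaw -3.65 F [ 0.1 -0.3 -1.6] w 0.0097
row [0.05 0.03 0.37] [33.6 -6.3 -0.8]
```

View pics/c9.png

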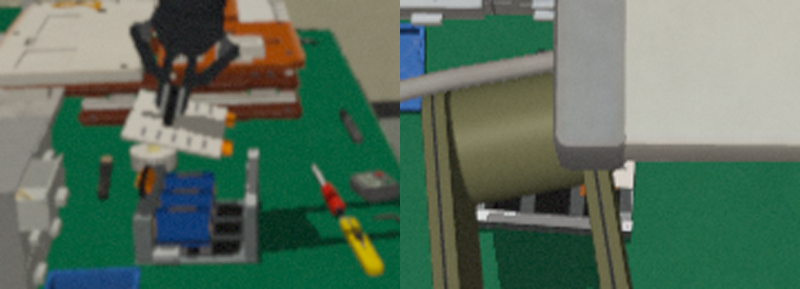

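Call:
move_arm --pt "0 0 0.4 17 -3 -0.8 1" --pt "0 0 0.4 33 -6 -0.8 1" --pt "0 0 0.4 33 -6 -0.8 1" --pt "0 0 0.4 33 -6 -0.8 1" --pt "0 0 0.4 33 -6 -0.8 1" --pt "0 0 0.4 33 -6 -0.8 1"

```text
time_s: 32.45
tcp_pos: [0.6244, 0.1227, 0.1166]
tool_rot: [[0.248, 0.967, -0.064], [-0.015, -0.062, -0.998], [-0.969, 0.248, -0.001]]
force: [0.1, -0.7, -1.3]
width: 0.0101
```

```bash
python3 - <<'E'
from h import *
lip_now()
go(tcp_for_lip(-41,58,14),CY+90,14)
E
```

```text
lip cradle [-34.8   1.   88.3] tilt 14.38 yaw -3.67 F [ 0.1 -0.7 -1.3] w 0.0101
row [ 0.03 -0.06 -0.38] [ 28.3 -13.4   1.1]
```

Call:
move_arm --pt "0 0 -0.2 10 -5 1 1" --pt "0 0 -0.2 20 -9 1 1" --pt "0 0 -0.2 26 -12.5 1 1" --pt "0 0 -0.2 28 -13 1 1" --pt "0 0 -0.2 28 -13 1 1" --pt "0 0 -0.2 28 -13 1 1" --pt "0 0 -0.2 28 -13 1 1"

```text
time_s: 33.03
tcp_pos: [0.6184, 0.1226, 0.0855]
tool_rot: [[0.244, 0.968, -0.063], [-0.015, -0.061, -0.998], [-0.97, 0.244, -0.001]]
force: [-0.6, 0.3, -1.1]
width: 0.01
```

```bash
python3 - <<'E'
from h import *
lip_now()
go(tcp_for_lip(-41,58,14),CY+90,14)
go(tcp_for_lip(-61,58,14),CY+90,14)
p,d=snap('side','side12.png'); 
a=p[195:265,215:315][:,:,::-1]; cv2.imwrite('pics/c10.png',cv2.resize(a,None,fx=7,fy=7,interpolation=2))
E
```

```text
lip cradle [-40.9   0.5  57.5] tilt 14.13 yaw -3.62 F [-0.6  0.3 -1.1] w 0.01
row [ 0.08 -0.06 -0.13] [-0.3  0.   0.6]
row [ 0.08 -0.06 -0.13] [ -5.2 -19.4   0.5]
```

View pics/c10.png

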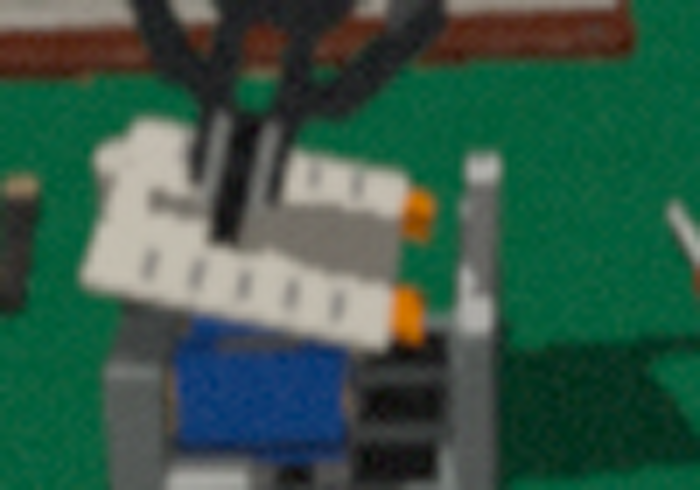

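Call:
move_arm --pt "0 0 0 -1 -4 0.5 1" --pt "0 0 0 -2 -8 0.5 1" --pt "0 0 0 -3 -12 0.5 1" --pt "0 0 0 -4 -16 0.5 1" --pt "0 0 0 -5 -19.5 0.5 1" --pt "0 0 0 -5 -19.5 0.5 1" --pt "0 0 0 -5 -19.5 0.5 1"

```text
time_s: 33.67
tcp_pos: [0.5974, 0.1233, 0.0852]
tool_rot: [[0.243, 0.968, -0.063], [-0.015, -0.061, -0.998], [-0.97, 0.243, -0.0]]
force: [-1.3, 1.4, -1.4]
width: 0.0101
```

```bash
python3 - <<'E'
from h import *
lip_now()
go(tcp_for_lip(-62,57.5,14),CY+90,14)
E
```

```text
lip cradle [-62.   -0.2  57.3] tilt 14.06 yaw -3.61 F [-1.3  1.4 -1.4] w 0.0101
row [ 0.09 -0.05 -0.06] [-0.1  0.  -0.1]
```

```bash
python3 - <<'E'
from h import *
f=(tcp_for_lip(-62,57.3,14),CY+90,14)
for t,z in((10,56.6),(7,56),(4,55.5),(1,55),(-1,55),(-3,55)): print(t); go(tcp_for_lip(-61.7,z,t),CY+90,t,frm=f)
E
```

```text
10
row [ 0. -0. -4.] [6.1 0.6 0. ]
7
row [-0. -0. -7.] [10.7  0.6  0. ]
4
row [  0.  -0. -10.] [15.2  0.4  0. ]
1
row [ -0.  -0. -13.] [19.6 -0.   0. ]
-1
row [ -0.  -0. -15.] [22.3 -0.3  0. ]
-3
row [  0.   0. -17.] [24.9 -0.8  0. ]
```

Call:
move_arm --pt "0 0 -2 3 0.3 0 1" --pt "0 0 -4 6.1 0.6 0 1" --pt "0 0 -7 10.7 0.6 0 1" --pt "0 0 -8.5 13 0.5 0 1" --pt "0 0 -8.5 13 0.5 0 1" --pt "0 0 -8.5 13 0.5 0 1"

```text
time_s: 34.17
tcp_pos: [0.6024, 0.1231, 0.0729]
tool_rot: [[0.099, 0.993, -0.063], [-0.005, -0.063, -0.998], [-0.995, 0.099, -0.001]]
force: [0.4, -0.6, 2.8]
width: 0.0099
```

```bash
python3 - <<'E'
from h import *
lip_now()
for t,z in((3,55.5),(0,55),(-2,54)): print(t); go(tcp_for_lip(-61.7,z,t),CY+90,t)
E
```

```text
lip cradle [-60.2  -0.1  55.8] tilt 5.67 yaw -3.64 F [ 0.4 -0.6  2.8] w 0.0099
3
row [ 0.06 -0.05 -2.67] [ 3.7 -1.1  0. ]
0
row [ 0.07 -0.05 -5.67] [ 8.2 -1.   0. ]
-2
row [ 0.07 -0.05 -7.67] [11.9 -1.   0. ]
```

Call:
move_arm --pt "0 0 -2.7 3.7 -1.1 0 1" --pt "0 0 -4.2 6 -1.1 0 1" --pt "0 0 -5.7 8.2 -1 0 1" --pt "0 0 -7 11 -1 0 1" --pt "0 0 -7 11 -1 0 1" --pt "0 0 -7 11 -1 0 1"

```text
time_s: 34.67
tcp_pos: [0.6005, 0.1231, 0.0661]
tool_rot: [[-0.023, 0.998, -0.063], [0.002, -0.063, -0.998], [-1.0, -0.023, -0.001]]
force: [-11.6, -1.1, 28.2]
width: 0.0101
```

```bash
python3 - <<'E'
from h import *
lip_now()
E
```

```text
lip cradle [-63.7  -0.2  58.2] tilt -1.35 yaw -3.59 F [-11.6  -1.1  28.2] w 0.0101
```

Call:
move_arm --pt "0 0 1 -3 0 0 1" --pt "0 0 1.3 -5 0.5 0 1" --pt "0 0 1.3 -5 0.5 0 0.4" --pt "0 0 1.3 -5 0.5 0 0.4" --pt "0 0 1.3 -5 0.5 0 0.4" --pt "0 0 1.3 -5 0.5 0 0.4" --pt "0 0 1.3 -40 0.5 0 0.4" --pt "0 0 1.3 -80 0.5 0 0.4"

```text
time_s: 35.33
tcp_pos: [0.6012, 0.1223, 0.1385]
tool_rot: [[-0.011, 0.998, -0.063], [-0.001, -0.063, -0.998], [-1.0, -0.011, 0.001]]
force: [0.6, 0.5, 1.0]
width: 0.0255
```

```bash
python3 - <<'E'
from h import *
lip_now()
p,d=snap('side','side13.png'); C=cloud('side',d).reshape(-1,3)*1000
c,s=np.cos(np.radians(CY)),np.sin(np.radians(CY)); L=(C[:,:2]-CR)@np.array([[c,-s],[s,c]])
h=cv2.cvtColor(p,cv2.COLOR_RGB2HSV).reshape(-1,3)
m=(abs(L[:,0])<75)&(abs(L[:,1])<90)&(C[:,2]>45)&(C[:,2]<90)&(h[:,2]>140)&(h[:,1]<60)
for x in range(-70,75,10):
    k=m&(abs(L[:,0]-x)<5)&(C[:,2]<80); 
    if k.sum()>3: print(x,k.sum(),np.median(C[k,2]).round(1))
a=p[195:265,215:315][:,:,::-1]; cv2.imwrite('pics/c11.png',cv2.resize(a,None,fx=7,fy=7,interpolation=2))
E
```

```text
lip cradle [-62.8  -1.  129.6] tilt -0.64 yaw -3.62 F [0.6 0.5 1. ] w 0.0255
-70 10 72.6
-60 51 72.1
-50 33 61.2
-40 43 60.9
-30 32 61.0
-20 35 61.0
-10 40 60.9
0 33 61.1
10 31 61.1
20 36 61.0
30 69 61.0
40 86 61.3
50 76 61.2
60 14 57.0
```

View pics/c11.png

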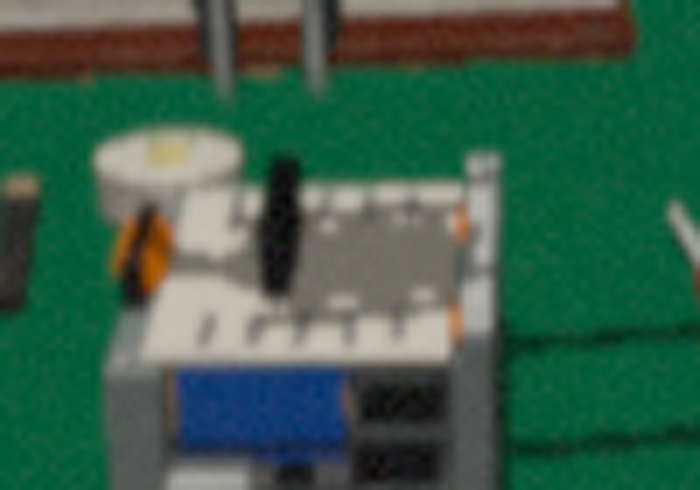

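Call:
move_arm --pt "0 0 0 -40 0 0 0.4" --pt "0 0 0 -60 -40 0 0" --pt "0 0 0 -60 -80 30 0" --pt "0 0 0 -60 -120 70 0" --pt "0 0 0 -60 -150 110 0" --pt "0 0 0 -60 -150 150 0" --pt "0 0 0 -60 -150 190 0" --pt "0 0 0 -60 -150 210 0"

```text
time_s: 36.05
tcp_pos: [0.4401, -0.0753, 0.2021]
tool_rot: [[-0.001, 0.998, -0.061], [0.0, -0.061, -0.998], [-1.0, -0.002, -0.0]]
force: [1.0, -0.2, -0.5]
width: 0.0426
```

```bash
python3 - <<'E'
from h import *
s=sensors.get_state(); print(s['tcp_pos'],s['force'])
p,d=snap('top','top14.png'); q,e=snap('side','side14.png')
a=p[140:225,220:340][:,:,::-1]; b=q[190:270,200:313][:,:,::-1]
cv2.imwrite('pics/c12.png',np.hstack([cv2.resize(a,(400,283),interpolation=2),cv2.resize(b,(400,283),interpolation=2)]))
def org(im,D,n):
    h=cv2.cvtColor(im,cv2.COLOR_RGB2HSV); C=cloud(n,D)*1000
    m=(h[...,0]>5)&(h[...,0]<22)&(h[...,1]>150)&(abs(C[...,0]-645)<30)&(abs(C[...,1]-121)<50)&(C[...,2]>50)
    P=C[m]; c,s=np.cos(np.radians(CY)),np.sin(np.radians(CY)); L=(P[:,:2]-CR)@np.array([[c,-s],[s,c]])
    if len(L): print(n,len(L),'x pct',np.percentile(L[:,0],[5,25,50,75,95]).round(1),'z',np.percentile(P[:,2],[5,50,95]).round(1))
org(p,d,'top'); org(q,e,'side')
im=cv2.imread('pics/top5.png')[:,:,::-1].copy(); org(im,np.load('top5.npy'),'top')
im=cv2.imread('pics/side0.png')[:,:,::-1].copy(); org(im,np.load('side0.npy'),'side')
E
```

```text
[ 0.44009182 -0.07529943  0.20210492] [ 1.02689155 -0.24021642 -0.46758079]
top 40 x pct [56.8 58.  60.  61.3 71.9] z [66.  73.2 78.7]
side 52 x pct [56.4 58.4 60.9 63.2 70.2] z [64.9 72.5 77. ]
top 45 x pct [55.5 57.5 59.3 61.5 71.8] z [66.6 72.7 76.5]
side 61 x pct [54.1 57.5 60.3 62.7 70.1] z [63.9 71.5 76.5]
```

View pics/c12.png

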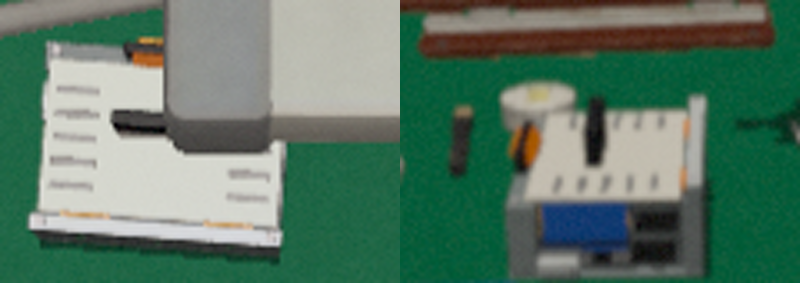

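The cover lies flat, with its top at z≈61 everywhere. Whether the catch is fully over the edge is ambiguous at this resolution, so I'll press the far part with closed fingers to make sure.

```bash
python3 - <<'E'
from h import *
go(cr(40,0,150),CY)
E
```

```text
row [89.69  0.16 -0.1 ] [  51.5  172.1 -214.1]
```

Call:
move_arm --pt "57 0 0 30 172 -214 1" --pt "57 0 0 30 172 -214 1" --pt "57 0 0 30 172 -214 1" --pt "57 0 0 30 172 -214 1" --pt "57 0 0 30 172 -214 1" --pt "57 0 0 30 172 -214 1" --pt "57 0 0 30 172 -214 1" --pt "57 0 0 30 172 -214 1"

```text
time_s: 36.82
tcp_pos: [0.6316, 0.135, 0.1699]
tool_rot: [[0.002, 0.507, -0.862], [0.004, -0.862, -0.507], [-1.0, -0.003, -0.003]]
force: [1.2, -0.7, 0.6]
width: -0.0001
```

Call:
move_arm --pt "32.7 0 0 0 0 0 1" --pt "32.7 0 0 0 0 0 1" --pt "32.7 0 0 0 0 0 1" --pt "32.7 0 0 0 0 0 1" --pt "32.7 0 0 0 0 0 1" --pt "32.7 0 0 0 0 0 1" --pt "32.7 0 0 0 0 0 1" --pt "32.7 0 0 0 0 0 1"

```text
time_s: 37.48
tcp_pos: [0.6266, 0.129, 0.1712]
tool_rot: [[-0.002, -0.035, -0.999], [0.001, -0.999, 0.035], [-1.0, -0.001, 0.003]]
force: [-0.6, -0.6, 0.0]
width: 0.0
```

```bash
python3 - <<'E'
from h import *
go(cr(40,0,80),CY); s=sensors.get_state(); print(s['tcp_pos'],s['width'])
E
```

```text
row [1.71 0.14 0.04] [91.2  7.6 -1.8]
[0.62664049 0.12899833 0.17122835] 3.379927670138706e-05
```

Call:
move_arm --pt "1.7 0 0 40 7.6 -1 1" --pt "1.7 0 0 80 7.6 -1 1" --pt "1.7 0 0 91 7.6 -1 1" --pt "1.7 0 0 91 7.6 -1 1" --pt "1.7 0 0 91 7.6 -1 1" --pt "1.7 0 0 91 7.6 -1 1"

```text
time_s: 37.98
tcp_pos: [0.6288, 0.1213, 0.0824]
tool_rot: [[0.001, -0.066, -0.998], [0.001, -0.998, 0.066], [-1.0, -0.001, -0.001]]
force: [-0.2, -0.5, 0.4]
width: -0.0001
```

Call:
move_arm --pt "0 0 0 8 0 0 1" --pt "0 0 0 14 0 0 1" --pt "0 0 0 19 0 0 1" --pt "0 0 0 23 0 0 1" --pt "0 0 0 25 0 0 1" --pt "0 0 0 25 0 0 1" --pt "0 0 0 25 0 0 1"

```text
time_s: 38.57
tcp_pos: [0.6275, 0.121, 0.0609]
tool_rot: [[0.001, -0.066, -0.998], [0.001, -0.998, 0.066], [-1.0, -0.001, -0.001]]
force: [-9.0, -0.4, 29.8]
width: 0.0001
```

Call:
move_arm --pt "0 0 0 -30 0 0 1" --pt "0 0 0 -70 0 0 1" --pt "0 0 0 -110 0 0 1" --pt "0 0 0 -120 35 20 1" --pt "0 0 0 -120 70 60 1" --pt "0 0 0 -120 110 100 1" --pt "0 0 0 -120 150 140 1" --pt "0 0 0 -120 180 180 1"

```text
time_s: 39.23
tcp_pos: [0.4741, -0.0185, 0.1759]
tool_rot: [[-0.001, -0.066, -0.998], [0.0, -0.998, 0.066], [-1.0, 0.0, 0.001]]
force: [-0.1, -0.6, -0.7]
width: -0.0
```

```bash
python3 - <<'E'
from h import *
s=sensors.get_state(); print(s['tcp_pos'],s['force'])
im0=cv2.imread('pics/side0.png')
q,e=snap('side','side15.png'); q2=cv2.imread('pics/side15.png')
f=lambda im:cv2.resize(im[212:245,222:262],(400,330),interpolation=cv2.INTER_CUBIC)
cv2.imwrite('pics/c13.png',np.hstack([f(im0),f(q2)]))
C=cloud('side',e).reshape(-1,3)*1000
c,si=np.cos(np.radians(CY)),np.sin(np.radians(CY)); L=(C[:,:2]-CR)@np.array([[c,-si],[si,c]])
h=cv2.cvtColor(q,cv2.COLOR_RGB2HSV).reshape(-1,3)
for x in(-45,0,45,52):
    k=(h[:,2]>140)&(h[:,1]<60)&(abs(L[:,0]-x)<4)&(abs(L[:,1])<85)&(C[:,2]>50)&(C[:,2]<72); print(x,k.sum(),np.median(C[k,2]))
E
```

```text
[ 0.47405718 -0.01846342  0.17591966] [-0.07531351 -0.61405885 -0.65334053]
-45 73 61.16503657035677
0 69 61.3376682409274
45 69 61.03510176484639
52 65 61.01533134706399
```

View pics/c13.png

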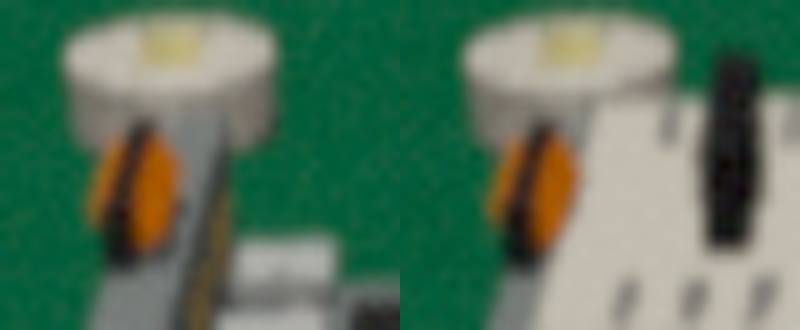

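```bash
python3 -c "
from plant import hand_in; print(hand_in())"
```

```text
the job is handed in; nothing more can be done
None
```

All three modules are loaded into bays 2, 1 and 0, and the vent cover is hooked in and shut. The job is handed in, at about 39 s of the 210 s allowed.

- **Modules:** each was slid home until it stopped against the end face with 24–28 N of push. The stop positions were within about 2 mm of the predicted ones. I judged the detents from position and force only, since their joints could not be read. The first module jammed once at the channel mouth. I backed it off, regripped it and slid it in with the downward load taken off.
- **Cover:** the tabs went into the slot at a 14° tilt with almost no force, and the cover was then pivoted down. The plate's top measures about z 61 mm from end to end, which is flat, and it stayed at 60.9 mm under a 30 N press on the far part.
- **Catch:** after the first closing, a colour check suggested it might sit 1–2 mm back. After the press, the picture shows it where it was at the start, to within about 0.5 mm, so I take it to be out over the edge.
- **Other things:** I didn't touch the screwdriver, marker, tin or knife. The detector's marks for the cover near the end were off, so I used the depth fit of the rib instead.

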